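# Load the heated propagator

## Robot

A 6-joint arm with a two-finger parallel gripper is mounted at the origin on the work surface; the furniture and walls round the work are solid. World frame = base frame: x ahead of the robot, y to its left, z up, the work surface at z = 0. Lengths are in m, angles in rad, forces in N, time in s.
With the tool pointing down it reaches from about 0.3 to 0.875 m from the base axis. Payload 6.4 kg.
Tool frame: the origin (TCP) lies midway between the tips of the shut fingers; the grasp point (between the pads) lies 19 mm behind it (ctrl.pinch_z is the distance from the TCP to the grasp point, in m); z points along the fingers, y is the line along which they close (so a half turn about z gives the same grasp; the last joint's range is limited). The gripper opens to 85 mm and grips with 20 to 120 N. Pads are 22 mm wide; open, the fingers measure 114 mm over their backs; the gripper's body (76 mm by 85 mm) begins 54 mm behind the grasp point. The pads swing forward as they close: fully open they stand 13 mm farther back than shut.
Start: joints at [-1.497, 0.181, 1.607, -0, 1.354, -0.206], TCP at [0.159, -0.553, 0.194] pointing down, gripper open.
Joint ranges: [-2.99, 2.99], [-0.89, 2.07], [0.3, 2.58], [-1.14, 4.28], [0, 2.63], [-3.12, 3.12]. Speed limits (rad/s): [2.57, 2.57, 3.01, 3.14, 3.14, 3.14].

## Interface

Orientations are given as a unit quaternion [w, x, y, z].
In Python, from bench import ctrl gives the robot as it stands.
- The arm moves only by the tool apply_moves, never from a script. Its argument "moves" is a list of rows, each an object with "jaw": the opening, from 0 (shut) to 1 (fully open); "offset": the shift along the tool's x, y, z in mm, a list of three; "rot": the turn, a rotation vector about the tool's x, y, z in degrees, a list of three. In form: [{"jaw": jaw, "offset": [dx, dy, dz], "rot": [ax, ay, az]}, ...]. A call has exactly 5 rows; each row shifts and turns the commanded pose from where the row before left it, along the tool's axes as they then stand; what a row does not reach is not made up. A row lasts 1/8 s, in which the tool goes at most 62.5 mm and 10.7 degrees, less where a joint would pass 70% of its speed; a pose out of reach is approached as far as the arm can. A call is refused whole if a number of a shift passes 62.5 or a number of a turn 10.7, either way. A call with a gripper value outside its range is refused whole. The fingers move at their own pace and stop on an object; the grip force is fixed at half the most. Time passes only in rows, so rows that do not move let the fingers close, or fill a call up. It gives the time, the measured TCP pose, the force, the opening and the grip force at its end, in the units of the state.
- ctrl.get_obs(): the state, without advancing time (a new reading comes with each control period).
- ctrl.camera(name): name is "scene" or "top" or "wrist"; returns (picture, depth): 400x640x3 uint8, red, green, blue; 400x640 float32, m along the optical axis (not along the pixel's ray), 0 where there is no reading.
- ctrl.camera_params(name): a dict with "K" (3x3 intrinsics, pixels), "cam_to_world" (4x4, takes a point from camera to world coordinates); the wrist camera has in their place "mount" (4x4, takes a point from camera to tool coordinates, whose origin is the TCP and whose axes are the flange's). Camera axes: x right, y down, z forward; pixel columns grow to the right and rows downward; lengths in m; the calibration is good to about 2 mm. A picture is of the moment at which its call begins: read the wrist's pose just before it. camera_params takes no time and is no camera call.
- ctrl.hand_in(): hands the job in; it is judged then, once.
Trained networks look in the newest picture that a camera, given by its name, has taken for a name from the list of things; names that differ only in an ending like _2 or _b are one class to them, and where a whole thing is asked for, a point or a joint stands for the part that bears it (a point fixed in the world has none). Each returns a list of dicts, best first, with "score" (0 to 1); they miss things now and then, are a little off and sometimes report something else, mostly with a low value. They report only what shows in the picture. A call takes as long as a camera call.
- ctrl.outline_of(camera, target): "region" (400x640 bool, what is visible of it) and "position" ([column, row] in pixels, amid what is visible of it).
The state is a dict: "time_s": time; "q": joint angles; "dq": joint speeds; "joint_efforts": joint torques, N m; "eef_pos": TCP position; "eef_rot": TCP orientation; "wrist_force": force on the tool from outside, world axes, zero at the start; "torque": the same for the moment, N m; "opening": opening from 0.0 (shut) to 1.0 (fully open); "grasp_force": force on a finger pad.
Only numpy, scipy, OpenCV 4.12 (cv2) and the standard library are available. Lean on these libraries where they do the work, as an engineer would, in place of code of your own. Each camera call takes 0.05 s, during which the arm holds its last target. There are 200 camera calls.

## Task

Put the potted succulent cuttings to root in the heated propagation frame: switch its heater off first (toggle bat to the front), then fold the cover up upright and stand every pot that is on the table upright in the middle of a heat pad of its own, no edge of its foot overhanging. Then fold the cover down flat and switch the heater on again (bat to the back). Never have the cover up while the heater is on, and do not disturb the vase or the glue bottle.

Things in the scene. Friction and masses are not known exactly. Their poses are not given: they have to be found in the camera images.
- propagator: heated propagation frame: timber box 196 mm (its x) by 420 mm (its y) by 85 mm high, walls 9 mm thick, with a hinged clear cover; fixed to the table. Origin: centre of its underside; its x points to the back (hinge side), y to the left, z up. A grey switch box (78 x 72 mm, 52 mm high) is fixed outside its right (-y) end, with the heater's toggle on top. Inside, the floor is 10 mm thick and carries three heat pads in a row along y, 20 mm in front of its middle
- pad0 (a point): centre of the top face of the right heat pad: flat round metal disc, 54 mm across, standing 2 mm proud of the floor, its top 12 mm above the table and 73 mm below the rim of the box; pads are 104 mm apart. Any pot may stand on any pad, one to a pad
- pad1 (a point): centre of the top face of the middle heat pad: flat round metal disc, 54 mm across, standing 2 mm proud of the floor, its top 12 mm above the table and 73 mm below the rim of the box; pads are 104 mm apart. Any pot may stand on any pad, one to a pad
- pad2 (a point): centre of the top face of the left heat pad: flat round metal disc, 54 mm across, standing 2 mm proud of the floor, its top 12 mm above the table and 73 mm below the rim of the box; pads are 104 mm apart. Any pot may stand on any pad, one to a pad
- cover (a joint): angle of the hinged cover in rad: 0 is shut flat on the box, 1.57 upright, 1.75 the stop. It hinges on the back (+x) top edge, its front edge rising. The cover is a rigid panel 197 mm deep, 420 mm wide, 9 mm thick. Its hinges are stiff: it stays at any angle where it is left, and moving it takes about 2 to 6 N at the bar
- cover_hinge (a point): middle of the cover's hinge axis, on the back top edge of the box, 86 mm above the table; the axis runs along y of the box
- cover_bar (a point): middle of the cover's handle: a round steel bar 10 mm thick and 104 mm long, parallel to the hinge axis, carried on two posts at its ends. With the cover shut it lies 186 mm in front of the hinge axis and 46 mm above it, near the front edge, 36 mm above the cover's upper face; it turns with the cover (upright: 186 mm above the hinge axis and 46 mm behind it)
- toggle (a joint): angle of the heater's toggle bat in rad: -0.42 leaning to the front of the box (-x, to the robot) = OFF, +0.42 leaning to the back (+x) = ON. It has an over-centre spring: pushed past upright (0) it snaps to the other side by itself; it takes about 2 N at the tip
- toggle_tip (a point): tip of the toggle bat: a black round bat about 10 mm thick, standing on the switch box; its pivot is 55 mm above the table and the tip 41 mm from the pivot along the bat. It swings in the x-z plane of the box
- pot0_mid (a point): centre (half-way up, 25 mm above its underside) of the large terracotta pot with a succulent cutting in it: round, rim 64 mm across, foot 42 mm across, 50 mm tall to the rim; the cutting stands up to 14 mm above the rim and stays inside it. The rim is the widest part: grip there, across any diameter. z is up; loose, about 100 g, its weight low down (gravel in its foot)
- pot1_mid (a point): centre (half-way up, 22.5 mm above its underside) of the medium terracotta pot with a succulent cutting in it: round, rim 58 mm across, foot 38 mm across, 45 mm tall to the rim; the cutting stands up to 14 mm above the rim and stays inside it. The rim is the widest part: grip there, across any diameter. z is up; loose, about 100 g, its weight low down (gravel in its foot)
- pot2_mid (a point): centre (half-way up, 19 mm above its underside) of the small terracotta pot with a succulent cutting in it: round, rim 49 mm across, foot 32 mm across, 38 mm tall to the rim; the cutting stands up to 14 mm above the rim and stays inside it. The rim is the widest part: grip there, across any diameter. z is up; loose, about 100 g, its weight low down (gravel in its foot)
- pot0: the large pot; origin at the centre of its underside
- pot1: the medium pot; origin at the centre of its underside
- pot2: the small pot; origin at the centre of its underside
- vase: glass bud vase, 48 mm across and 150 mm tall, standing among the work; leave it alone. Origin: centre of its underside
- glue: small dropper bottle of glue, 33 mm across and 102 mm tall; leave it alone. Origin: centre of its underside

How it is judged:
On the way, in this order (a step that is already met when the one before it is completed fails the run):
1. the heater is switched off while the cover is still shut (value of joint toggle below -0.3 rad and value of joint cover below 0.035 rad), for 0.2 s.
2. the cover is folded up to upright (at least 1.35 rad) (value of joint toggle below -0.3 rad and value of joint cover above 1.35 rad), for 0.2 s.
3. every pot stands upright on a heat pad, its foot wholly on the pad, with the cover up (value of joint cover above 1.35 rad and (horizontal distance between pot0_mid and pad0 below 0.006 m or horizontal distance between pot0_mid and pad1 below 0.006 m or horizontal distance between pot0_mid and pad2 below 0.006 m) and z of pot0_mid in the frame of propagator below 0.041 m and angle between each of pot0_mid, pot1_mid, pot2_mid's own z axis and vertical below 0.08 rad and (horizontal distance between pot1_mid and pad0 below 0.008 m or horizontal distance between pot1_mid and pad1 below 0.008 m or horizontal distance between pot1_mid and pad2 below 0.008 m) and z of pot1_mid in the frame of propagator below 0.0385 m and (horizontal distance between pot2_mid and pad0 below 0.011 m or horizontal distance between pot2_mid and pad1 below 0.011 m or horizontal distance between pot2_mid and pad2 below 0.011 m) and z of pot2_mid in the frame of propagator below 0.035 m and linear speed of each of pot0, pot1, pot2 below 0.02 m/s), for 0.2 s.
4. the cover is folded down flat over the pots, the heater still off (all of step 1), for 0.2 s.
5. the heater is switched on (value of joint toggle above 0.3 rad and value of joint cover below 0.035 rad), for 0.2 s.
At the end, for the whole second after the job is handed in: every pot present stands upright (within 0.08 rad) and still on a heat pad, its centre within 6 mm (large), 8 mm (medium) or 11 mm (small) of the pad's centre so that its foot does not overhang; the cover is flat (under 0.035 rad) and the toggle is thrown to the back (over 0.3 rad) (all of step 5 and (horizontal distance between pot0_mid and pad0 below 0.006 m or horizontal distance between pot0_mid and pad1 below 0.006 m or horizontal distance between pot0_mid and pad2 below 0.006 m) and z of pot0_mid in the frame of propagator below 0.041 m and angle between each of pot0_mid, pot1_mid, pot2_mid's own z axis and vertical below 0.08 rad and (horizontal distance between pot1_mid and pad0 below 0.008 m or horizontal distance between pot1_mid and pad1 below 0.008 m or horizontal distance between pot1_mid and pad2 below 0.008 m) and z of pot1_mid in the frame of propagator below 0.0385 m and (horizontal distance between pot2_mid and pad0 below 0.011 m or horizontal distance between pot2_mid and pad1 below 0.011 m or horizontal distance between pot2_mid and pad2 below 0.011 m) and z of pot2_mid in the frame of propagator below 0.035 m and linear speed of each of pot0, pot1, pot2 below 0.02 m/s and velocity of joint cover below 0.05 rad/s); the robot touches nothing.
It fails at once if the cover is raised (over 0.12 rad) while the heater is on (value of joint toggle above 0.1 rad and value of joint cover above 0.12 rad).
It fails at once if the vase is shifted by more than 25 mm (distance of vase from where it was at the start of the episode above 0.025 m).
It fails at once if the glue bottle is shifted by more than 25 mm (distance of glue from where it was at the start of the episode above 0.025 m).
Of pot0, pot1, pot2 only 2 to 3 are there at a start; the rules pass over those that are not, and their reading is None.
At some moment in a run one of pot0, pot1, pot2 may be knocked a few centimetres aside while the robot is not near it.
It also fails if it takes over 210 s, if anything falls off the work surface, if the arm or the gripper's body presses on something with over 40 N, if the wrist force passes 120 N, or if a joint passes its speed limit or range.

## Working session

There is one attempt and no reset: what is moved stays moved. The work goes in short steps, Python scripts to look and compute and a tool call to move; the robot and the scene stay as the last step left them, time stands still between calls to the robot, and variables do not carry over. Pictures are saved under pics/ and viewed, at most 14 in all, crops included, and the job is handed in when it is done.

Besides the shell and the picture viewer there is one more tool, called after ">>>" by a JSON object that holds its "op" and its "data", one argument or row to a line. apply_moves: Moves the arm, as the interface text tells. Its arguments: {"type":"object","properties":{"moves":{"type":"array"}},"required":["moves"]}

```bash
ls; mkdir -p pics; python3 - <<'E'
from bench import ctrl
import cv2,numpy as np
o=ctrl.get_obs(); print({k:np.round(v,3) for k,v in o.items()}, ctrl.pinch_z)
for c in("scene","top"):
    im,d=ctrl.camera(c); p=ctrl.camera_params(c); print(c,np.round(p["K"],1).tolist(),np.round(p["cam_to_world"],3).tolist())
    cv2.imwrite(f"pics/{c}0.png",im[:,:,::-1]); np.save(f"{c}0.npy",d)
print(ctrl.camera_params("wrist"))
E
```

```text
pics
{'time_s': np.float64(0.0), 'q': array([-1.497,  0.182,  1.608, -0.   ,  1.354, -0.206]), 'dq': array([ 0.001, -0.   ,  0.002, -0.   ,  0.   , -0.001]), 'joint_efforts': array([ 0.0000e+00, -4.4488e+01, -3.5134e+01, -0.0000e+00,  9.0000e-03,
        0.0000e+00]), 'eef_pos': array([ 0.159, -0.552,  0.193]), 'eef_rot': array([-0.001,  0.99 ,  0.139,  0.   ]), 'wrist_force': array([-0.011,  0.07 ,  0.098]), 'torque': array([ 0.033, -0.   ,  0.047]), 'grasp_force': np.float64(0.0), 'opening': np.float64(0.999)} 0.0187
scene [[449.4, 0.0, 322.3], [0.0, 449.4, 193.8], [0.0, 0.0, 1.0]] [[-0.833, -0.339, 0.437, 0.085], [-0.553, 0.499, -0.667, 0.689], [0.008, -0.797, -0.603, 0.766], [0.0, 0.0, 0.0, 1.0]]
top [[400.2, 0.0, 309.6], [0.0, 400.2, 200.7], [0.0, 0.0, 1.0]] [[-0.026, -0.989, 0.144, 0.427], [-1.0, 0.026, -0.005, -0.036], [0.001, -0.144, -0.99, 1.18], [0.0, 0.0, 0.0, 1.0]]
{'K': array([[313.1712262 ,   0.        , 315.54718665],
       [  0.        , 313.1712262 , 198.80672467],
       [  0.        ,   0.        ,   1.        ]]), 'mount': array([[ 1.78904654e-03, -9.66318775e-01, -2.57341843e-01,
         6.59517426e-02],
       [ 9.99998254e-01,  1.58985261e-03,  9.82113868e-04,
         5.51973490e-04],
       [-5.39899470e-04, -2.57343150e-01,  9.66319932e-01,
        -1.80157786e-01],
       [ 0.00000000e+00,  0.00000000e+00,  0.00000000e+00,
         1.00000000e+00]])}
```

View pics/top0.png

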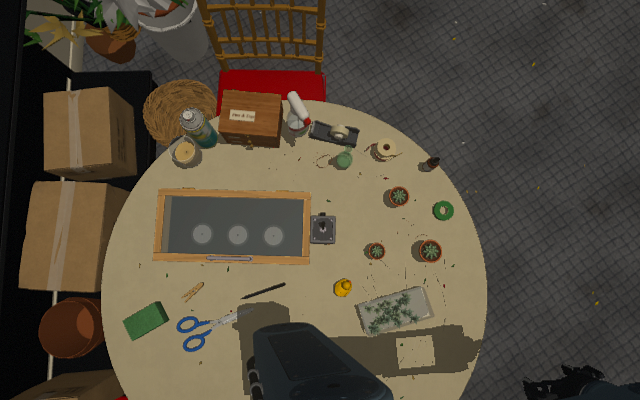

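View pics/scene0.png

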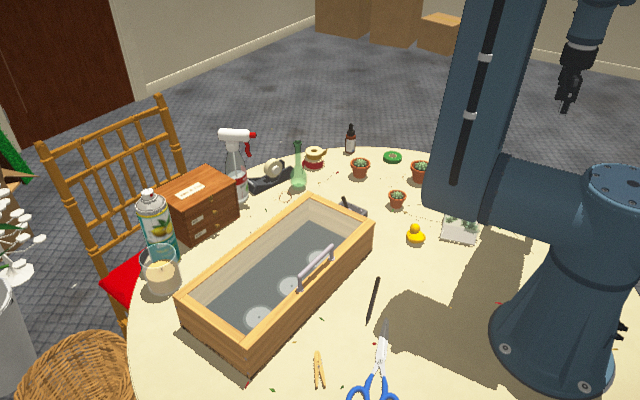

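```bash
cat > h.py <<'E'
from bench import ctrl
import cv2,numpy as np
from scipy.spatial.transform import Rotation as R
def world(cam,d,mask,o=None):
    p=ctrl.camera_params(cam);K=p["K"]
    v,u=np.nonzero(mask&(d>0));z=d[v,u]
    P=np.c_[(u-K[0,2])/K[0,0]*z,(v-K[1,2])/K[1,1]*z,z]
    if cam=="wrist": T=tool(o)@p["mount"]
    else: T=p["cam_to_world"]
    return P@T[:3,:3].T+T[:3,3]
def tool(o):
    T=np.eye(4);w,x,y,z=o["eef_rot"];T[:3,:3]=R.from_quat([x,y,z,w]).as_matrix();T[:3,3]=o["eef_pos"];return T
def project(cam,P,o=None):
    p=ctrl.camera_params(cam);T=tool(o)@p["mount"] if cam=="wrist" else p["cam_to_world"]
    q=(np.atleast_2d(P)-T[:3,3])@T[:3,:3]; return (q/q[:,2:])@p["K"].T
E
python3 - <<'E'
from h import *
for cam in("top","scene"):
    d=np.load(cam+"0.npy")
    for n in("propagator","cover_bar","toggle_tip","pot0","pot1","pot2","vase","glue"):
        for r in ctrl.outline_of(cam,n)[:2]:
            P=world(cam,d,r["region"])
            if r["score"]<.2 or not len(P): continue
            print(cam,n,round(r["score"],2),np.round(r["position"]),len(P),"lo",np.percentile(P,2,0).round(3),"hi",np.percentile(P,98,0).round(3))
E
```

```text
top propagator 0.85 [240. 225.] 12047 lo [ 0.426 -0.086  0.05 ] hi [0.621 0.371 0.1  ]
top cover_bar 0.62 [230. 227.] 11141 lo [ 0.427 -0.03   0.089] hi [0.618 0.371 0.1  ]
top pot0 0.84 [430. 249.] 422 lo [ 0.413 -0.404  0.004] hi [ 0.469 -0.346  0.059]
top pot0 0.77 [397. 193.] 324 lo [ 0.576 -0.324 -0.   ] hi [ 0.628 -0.271  0.052]
top pot1 0.84 [430. 249.] 422 lo [ 0.413 -0.404  0.004] hi [ 0.469 -0.346  0.059]
top pot1 0.77 [397. 193.] 324 lo [ 0.576 -0.324 -0.   ] hi [ 0.628 -0.271  0.052]
top pot2 0.84 [430. 249.] 422 lo [ 0.413 -0.404  0.004] hi [ 0.469 -0.346  0.059]
top pot2 0.77 [397. 193.] 324 lo [ 0.576 -0.324 -0.   ] hi [ 0.628 -0.271  0.052]
top vase 0.53 [347. 158.] 267 lo [ 0.692 -0.164  0.029] hi [ 0.729 -0.124  0.15 ]
top glue 0.68 [431. 164.] 191 lo [ 0.678 -0.407 -0.001] hi [ 0.715 -0.381  0.098]
scene propagator 0.7 [275. 279.] 19888 lo [ 0.418 -0.032  0.006] hi [0.62  0.382 0.099]
scene pot0 0.82 [420. 172.] 305 lo [ 0.423 -0.409  0.002] hi [ 0.472 -0.343  0.06 ]
scene pot0 0.66 [358. 168.] 310 lo [ 0.573 -0.325  0.005] hi [ 0.626 -0.27   0.052]
scene pot1 0.82 [420. 172.] 305 lo [ 0.423 -0.409  0.002] hi [ 0.472 -0.343  0.06 ]
scene pot1 0.66 [358. 168.] 310 lo [ 0.573 -0.325  0.005] hi [ 0.626 -0.27   0.052]
scene pot2 0.82 [420. 172.] 305 lo [ 0.423 -0.409  0.002] hi [ 0.472 -0.343  0.06 ]
scene pot2 0.66 [358. 168.] 310 lo [ 0.573 -0.325  0.005] hi [ 0.626 -0.27   0.052]
scene vase 0.93 [299. 174.] 544 lo [ 0.691 -0.168  0.002] hi [ 0.759 -0.123  0.15 ]
scene vase 0.69 [269. 268.] 14274 lo [ 0.424 -0.026  0.091] hi [0.617 0.376 0.115]
scene glue 0.66 [350. 141.] 248 lo [ 0.677 -0.406  0.003] hi [ 0.707 -0.381  0.095]
scene glue 0.66 [272. 269.] 14449 lo [ 0.425 -0.026  0.091] hi [0.619 0.377 0.114]
```

Top view: large pot at (430,250), medium at (398,196) and small at (376,251). Vase is at (344,160), glue at (431,164), and the switch with its toggle at (323,229). The frame spans columns 155–310 and rows 190–262, pads at (202,234), (238,235) and (273,236). Bar is at the front, around (228,259).

```bash
python3 - <<'E'
from h import *
full=np.ones((400,640),bool)
for cam in("top","scene"):
    d=np.load(cam+"0.npy");P=world(cam,d,full)
    reg=(P[:,0]>.38)&(P[:,0]<.66)&(P[:,1]>-.15)&(P[:,1]<.42)
    Q=P[reg]
    F=Q[(Q[:,2]>.085)&(Q[:,2]<.105)&(Q[:,1]>-.04)]
    print(cam,"rim",cv2.minAreaRect((F[:,:2]*1000).astype(np.float32)),F[:,2].mean().round(4))
    B=Q[(Q[:,2]>.116)&(Q[:,1]>-.02)]
    if len(B)>5: print("bar",len(B),B.mean(0).round(4),cv2.minAreaRect((B[:,:2]*1000).astype(np.float32)),B[:,2].max())
    S=Q[(Q[:,1]<-.035)&(Q[:,2]>.04)&(Q[:,2]<.058)]
    if len(S)>5: print("sw",len(S),cv2.minAreaRect((S[:,:2]*1000).astype(np.float32)),S[:,2].mean())
    T=Q[(Q[:,1]<-.035)&(Q[:,2]>.064)]
    if len(T): print("tog",len(T)); print(T[np.argsort(T[:,2])][::max(1,len(T)//10)].round(3))
    for n,(x,y,h,r) in dict(L=(.44,-.376,.05,.032),M=(.60,-.298,.045,.029),S=(.44,-.24,.038,.0245)).items():
        m=(np.hypot(P[:,0]-x,P[:,1]-y)<.06)&(P[:,2]>h-.006)&(P[:,2]<h+.004)
        A=P[m][:,:2]; 
        if len(A)>8:print(n,len(A),cv2.minEnclosingCircle((A*1000).astype(np.float32)),P[m][:,2].max())
top=ctrl.camera
E
```

```text
top rim ((524.919677734375, 171.75689697265625), (421.6371154785156, 201.8467254638672), 86.99214172363281) 0.0935
bar 171 [0.436  0.1749 0.1354] ((436.1820373535156, 175.27517700195312), (111.81939697265625, 9.854762077331543), 86.72313690185547) 0.1406855639207638
sw 658 ((510.9132385253906, -75.30062103271484), (71.15845489501953, 79.13307189941406), 88.07789611816406) 0.05208581989426167
tog 128
[[ 0.512 -0.076  0.065]
 [ 0.529 -0.076  0.089]
 [ 0.566 -0.039  0.093]
 [ 0.566 -0.036  0.094]
 [ 0.543 -0.038  0.095]
 [ 0.607 -0.042  0.095]
 [ 0.535 -0.038  0.096]
 [ 0.554 -0.036  0.096]
 [ 0.584 -0.036  0.097]
 [ 0.51  -0.037  0.098]
 [ 0.5   -0.037  0.099]]
L 202 ((441.850830078125, -375.31005859375), 32.52989959716797) 0.05395546983268651
M 161 ((601.1080932617188, -296.3668212890625), 29.033479690551758) 0.04897403793748145
S 138 ((446.23248291015625, -226.5016632080078), 24.297964096069336) 0.0419273742328754
scene rim ((522.62060546875, 168.97488403320312), (424.0915222167969, 201.3227081298828), 87.05703735351562) 0.0942
bar 284 [0.4339 0.1803 0.1342] ((434.2284851074219, 175.59307861328125), (110.733154296875, 12.15460205078125), 88.50525665283203) 0.14053353575657734
sw 159 ((507.3860168457031, -97.05067443847656), (27.156110763549805, 76.65347290039062), 88.64481353759766) 0.05244769960499309
tog 149
[[ 0.514 -0.074  0.065]
 [ 0.524 -0.075  0.076]
 [ 0.522 -0.071  0.086]
 [ 0.523 -0.077  0.094]
 [ 0.432 -0.035  0.095]
 [ 0.568 -0.039  0.095]
 [ 0.579 -0.041  0.096]
 [ 0.43  -0.035  0.096]
 [ 0.57  -0.036  0.096]
 [ 0.534 -0.04   0.097]
 [ 0.581 -0.036  0.098]]
L 117 ((443.2984313964844, -374.2395324707031), 35.58580017089844) 0.05382444441568668
M 142 ((598.4923706054688, -299.2161560058594), 31.89624786376953) 0.04862229011916264
S 136 ((445.53399658203125, -228.6968994140625), 26.09296989440918) 0.041977408354996415
```

```bash
cat >> h.py <<'E'
B0=np.array([.524,.1708,0]);YAW=np.radians(-3.0);RB=R.from_euler('z',YAW).as_matrix()
def box(x,y,z): return B0+RB@np.array([x,y,z])
def pose(p,phi,tilt=0):
    """tool x at heading phi deg, pointing down; tilt deg about tool y (after)"""
    T=np.eye(4);c,s=np.cos(np.radians(phi)),np.sin(np.radians(phi))
    T[:3,:3]=np.array([[c,s,0],[s,-c,0],[0,0,-1]])@R.from_euler('y',tilt,degrees=True).as_matrix();T[:3,3]=p;return T
def rows(Ts,start=None,vmax=55,wmax=9.5):
    """print rows leading through the poses Ts"""
    C=tool(ctrl.get_obs()) if start is None else start
    n=0
    for T in Ts:
        L=np.linalg.norm(T[:3,3]-C[:3,3])*1000; w=R.from_matrix(C[:3,:3].T@T[:3,:3]).as_rotvec(degrees=True)
        k=max(1,int(np.ceil(L/vmax)),int(np.ceil(np.linalg.norm(w)/wmax)))
        p0=C[:3,3].copy();p1=T[:3,3]
        for i in range(k):
            off=C[:3,:3].T@(p0+(p1-p0)*(i+1)/k-C[:3,3])*1000
            off=np.round(off,1);rw=np.round(w/k,2)
            C[:3,3]+=C[:3,:3]@off/1000; C[:3,:3]=C[:3,:3]@R.from_rotvec(rw,degrees=True).as_matrix()
            n+=1;print(n,off.tolist(),rw.tolist())
        print('  ->',C[:3,3].round(4))
    return C
E
python3 - <<'E'
from h import *
rows([pose(box(.047,-.246,.19),-3),pose(box(.047,-.246,.073),-3),pose(box(-.009,-.246,.073),-3),pose(box(-.009,-.246,.19),-3)])
print(box(-.01+0,-.246,0))
E
```

```text
1 [42.9, -28.9, 0.3] [-0.0, 0.0, 1.59]
2 [42.1, -30.0, 0.4] [-0.0, 0.0, 1.59]
3 [41.3, -31.3, 0.3] [-0.0, 0.0, 1.59]
4 [40.3, -32.3, 0.4] [-0.0, 0.0, 1.59]
5 [39.5, -33.5, 0.3] [-0.0, 0.0, 1.59]
6 [38.5, -34.5, 0.3] [-0.0, 0.0, 1.59]
7 [37.5, -35.6, 0.4] [-0.0, 0.0, 1.59]
8 [36.6, -36.6, 0.3] [-0.0, 0.0, 1.59]
9 [35.5, -37.7, 0.4] [-0.0, 0.0, 1.59]
10 [34.4, -38.5, 0.3] [-0.0, 0.0, 1.59]
11 [33.4, -39.6, 0.3] [-0.0, 0.0, 1.59]
12 [32.2, -40.4, 0.4] [-0.0, 0.0, 1.59]
  -> [ 0.558  -0.0773  0.19  ]
13 [0.0, -0.0, 39.0] [0.0, 0.0, -0.02]
14 [0.0, -0.0, 39.0] [0.0, 0.0, -0.02]
15 [0.0, -0.0, 39.0] [0.0, 0.0, -0.02]
  -> [ 0.558  -0.0773  0.073 ]
16 [-28.0, -0.0, -0.0] [0.0, 0.0, 0.01]
17 [-28.0, -0.0, -0.0] [0.0, 0.0, 0.01]
  -> [ 0.5021 -0.0744  0.073 ]
18 [0.0, -0.0, -39.0] [0.0, 0.0, -0.0]
19 [0.0, -0.0, -39.0] [0.0, 0.0, -0.0]
20 [0.0, -0.0, -39.0] [0.0, 0.0, -0.0]
  -> [ 0.5021 -0.0744  0.19  ]
[ 0.50113906 -0.07433951  0.        ]
```

>>> {"op": "apply_moves", "data": {
  "moves": [
    {"jaw": 0, "offset": [43, -29, 0], "rot": [0, 0, 1.6]},
    {"jaw": 0, "offset": [42, -30, 0], "rot": [0, 0, 1.6]},
    {"jaw": 0, "offset": [41, -31, 0], "rot": [0, 0, 1.6]},
    {"jaw": 0, "offset": [40, -32, 0], "rot": [0, 0, 1.6]},
    {"jaw": 0, "offset": [39.5, -33.5, 0], "rot": [0, 0, 1.6]}
  ]
}}

```text
time_s: 1.52
eef_pos: [0.3257, -0.354, 0.1943]
eef_rot: [0.0, 0.998, 0.069, 0.0]
wrist_force: [0.3, -0.1, 0.1]
opening: -0.001
grasp_force: 0.0
```

>>> {"op": "apply_moves", "data": {
  "moves": [
    {"jaw": 0, "offset": [38.5, -34.5, 0], "rot": [0, 0, 1.6]},
    {"jaw": 0, "offset": [37.5, -35.6, 0], "rot": [0, 0, 1.6]},
    {"jaw": 0, "offset": [36.6, -36.6, 0], "rot": [0, 0, 1.6]},
    {"jaw": 0, "offset": [35.5, -37.7, 0], "rot": [0, 0, 1.6]},
    {"jaw": 0, "offset": [34.4, -38.5, 0], "rot": [0, 0, 1.6]}
  ]
}}

```text
time_s: 2.15
eef_pos: [0.4924, -0.1561, 0.1944]
eef_rot: [0.0, 1.0, -0.0, 0.0]
wrist_force: [1.0, -0.3, -0.3]
opening: -0.001
grasp_force: 0.0
```

>>> {"op": "apply_moves", "data": {
  "moves": [
    {"jaw": 0, "offset": [33.4, -39.6, 0], "rot": [0, 0, 1.6]},
    {"jaw": 0, "offset": [32.2, -40.4, 0], "rot": [0, 0, 1.6]},
    {"jaw": 0, "offset": [0, 0, 0], "rot": [0, 0, 0]},
    {"jaw": 0, "offset": [0, 0, 0], "rot": [0, 0, 0]},
    {"jaw": 0, "offset": [0, 0, 0], "rot": [0, 0, 0]}
  ]
}}

```text
time_s: 2.78
eef_pos: [0.5575, -0.0793, 0.1941]
eef_rot: [0.0, 1.0, -0.028, -0.0]
wrist_force: [-0.2, -0.2, -0.4]
opening: 0.0
grasp_force: 0.0
```

>>> {"op": "apply_moves", "data": {
  "moves": [
    {"jaw": 0, "offset": [0, 0, 40], "rot": [0, 0, 0]},
    {"jaw": 0, "offset": [0, 0, 40], "rot": [0, 0, 0]},
    {"jaw": 0, "offset": [0, 0, 40], "rot": [0, 0, 0]},
    {"jaw": 0, "offset": [0, 0, 0], "rot": [0, 0, 0]},
    {"jaw": 0, "offset": [-10, 0, 0], "rot": [0, 0, 0]}
  ]
}}

```text
time_s: 3.4
eef_pos: [0.5489, -0.0789, 0.0758]
eef_rot: [0.0, 1.0, -0.028, 0.001]
wrist_force: [0.3, -0.0, 0.4]
opening: -0.001
grasp_force: 0.0
```

>>> {"op": "apply_moves", "data": {
  "moves": [
    {"jaw": 0, "offset": [-11, 0, 0], "rot": [0, 0, 0]},
    {"jaw": 0, "offset": [-11, 0, 0], "rot": [0, 0, 0]},
    {"jaw": 0, "offset": [-11, 0, 0], "rot": [0, 0, 0]},
    {"jaw": 0, "offset": [0, 0, 0], "rot": [0, 0, 0]},
    {"jaw": 0, "offset": [0, 0, 0], "rot": [0, 0, 0]}
  ]
}}

```text
time_s: 4.03
eef_pos: [0.5154, -0.0761, 0.0744]
eef_rot: [0.0, 1.0, -0.028, 0.0]
wrist_force: [-0.2, 0.5, 0.4]
opening: -0.003
grasp_force: 0.0
```

>>> {"op": "apply_moves", "data": {
  "moves": [
    {"jaw": 0, "offset": [8, 0, 0], "rot": [0, 0, 0]},
    {"jaw": 0, "offset": [0, 0, -50], "rot": [0, 0, 0]},
    {"jaw": 0, "offset": [0, 0, -60], "rot": [0, 0, 0]},
    {"jaw": 0, "offset": [-40, -30, 0], "rot": [0, 0, 0]},
    {"jaw": 0, "offset": [-40, -30, 0], "rot": [0, 0, 0]}
  ]
}}

```text
time_s: 4.65
eef_pos: [0.447, -0.0118, 0.1851]
eef_rot: [0.0, 1.0, -0.028, 0.001]
wrist_force: [-0.3, 1.3, 0.1]
opening: 0.001
grasp_force: 0.0
```

```bash
python3 - <<'E'
from h import *
o=ctrl.get_obs();im,d=ctrl.camera("wrist");im2,d2=ctrl.camera("top")
cv2.imwrite("pics/c1.png",np.hstack([im[:,:,::-1][::1], ])); 
P=world("top",d2,np.ones((400,640),bool))
T=P[(abs(P[:,0]-.511)<.04)&(abs(P[:,1]+.075)<.025)&(P[:,2]>.064)&(P[:,2]<.1)];print(T[np.argsort(T[:,2])].round(3)[::3])
cv2.imwrite("pics/c2.png",im2[180:280,140:460,::-1].repeat(2,0).repeat(2,1))
E
```

```text
[[ 0.512 -0.076  0.067]
 [ 0.514 -0.076  0.072]
 [ 0.519 -0.073  0.08 ]
 [ 0.521 -0.079  0.086]
 [ 0.524 -0.073  0.09 ]
 [ 0.524 -0.078  0.091]
 [ 0.523 -0.076  0.093]]
```

```bash
python3 - <<'E'
import cv2,numpy as np
a=cv2.imread("pics/c1.png");b=cv2.imread("pics/c2.png")
cv2.imwrite("pics/c3.png",np.vstack([a,b]))
E
```

```text
(no output)
```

View pics/c3.png

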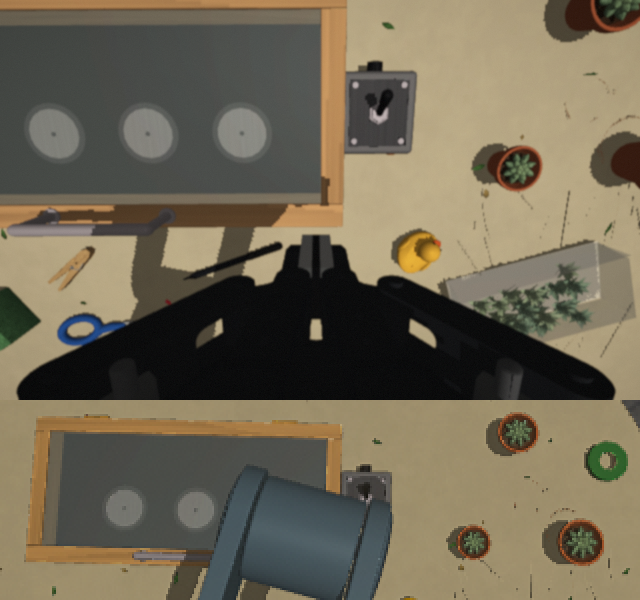

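The toggle bat at (380,105) in the wrist view still leans to the back, so it is still ON. I'll repeat the push a bit lower and look before retreating.

```bash
python3 - <<'E'
from h import *
rows([pose(box(.047,-.246,.187),-3),pose(box(.047,-.246,.067),-3),pose(box(.004,-.246,.067),-3)])
E
```

```text
1 [39.2, 20.6, -1.2] [-0.02, 0.04, -0.01]
2 [39.2, 20.6, -1.2] [-0.02, 0.04, -0.01]
3 [39.2, 20.6, -1.1] [-0.02, 0.04, -0.01]
  -> [ 0.5581 -0.0773  0.187 ]
4 [-0.0, 0.0, 40.0] [-0.0, -0.0, 0.0]
5 [-0.0, 0.0, 40.0] [-0.0, -0.0, 0.0]
6 [-0.1, 0.0, 40.0] [-0.0, -0.0, 0.0]
  -> [ 0.558  -0.0773  0.067 ]
7 [-43.0, 0.0, 0.0] [-0.01, -0.01, 0.0]
  -> [ 0.5151 -0.0751  0.067 ]
```

>>> {"op": "apply_moves", "data": {
  "moves": [
    {"jaw": 0, "offset": [39, 20.6, -1], "rot": [0, 0, 0]},
    {"jaw": 0, "offset": [39, 20.6, -1], "rot": [0, 0, 0]},
    {"jaw": 0, "offset": [39, 20.6, -1], "rot": [0, 0, 0]},
    {"jaw": 0, "offset": [0, 0, 40], "rot": [0, 0, 0]},
    {"jaw": 0, "offset": [0, 0, 40], "rot": [0, 0, 0]}
  ]
}}

```text
time_s: 5.38
eef_pos: [0.5617, -0.0813, 0.1061]
eef_rot: [0.0, 1.0, -0.028, 0.001]
wrist_force: [-0.2, -0.2, -0.4]
opening: -0.003
grasp_force: 0.0
```

>>> {"op": "apply_moves", "data": {
  "moves": [
    {"jaw": 0, "offset": [0, 0, 40], "rot": [0, 0, 0]},
    {"jaw": 0, "offset": [-10, 0, 0], "rot": [0, 0, 0]},
    {"jaw": 0, "offset": [-10, 0, 0], "rot": [0, 0, 0]},
    {"jaw": 0, "offset": [-6, 0, 0], "rot": [0, 0, 0]},
    {"jaw": 0, "offset": [-6, 0, 0], "rot": [0, 0, 0]}
  ]
}}

```text
time_s: 6.0
eef_pos: [0.5287, -0.0789, 0.0688]
eef_rot: [0.001, 1.0, -0.028, 0.001]
wrist_force: [0.1, 0.2, -0.1]
opening: -0.002
grasp_force: 0.0
```

>>> {"op": "apply_moves", "data": {
  "moves": [
    {"jaw": 0, "offset": [-6, 0, 0], "rot": [0, 0, 0]},
    {"jaw": 0, "offset": [-6, 0, 0], "rot": [0, 0, 0]},
    {"jaw": 0, "offset": [0, 0, 0], "rot": [0, 0, 0]},
    {"jaw": 0, "offset": [0, 0, 0], "rot": [0, 0, 0]},
    {"jaw": 0, "offset": [0, 0, 0], "rot": [0, 0, 0]}
  ]
}}

```text
time_s: 6.62
eef_pos: [0.5162, -0.0779, 0.0671]
eef_rot: [0.0, 1.0, -0.028, 0.0]
wrist_force: [0.5, -0.3, -0.4]
opening: -0.003
grasp_force: 0.0
```

```bash
python3 - <<'E'
from h import *
o=ctrl.get_obs();im,d=ctrl.camera("wrist");im2,d2=ctrl.camera("scene")
a=im[150:350,200:440,::-1].repeat(2,0).repeat(2,1); b=im2[185:235,320:380,::-1]
cv2.imwrite("pics/d1.png",np.hstack([a,cv2.resize(b,(320,400))[:400]]))
E
```

```text
(no output)
```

View pics/d1.png

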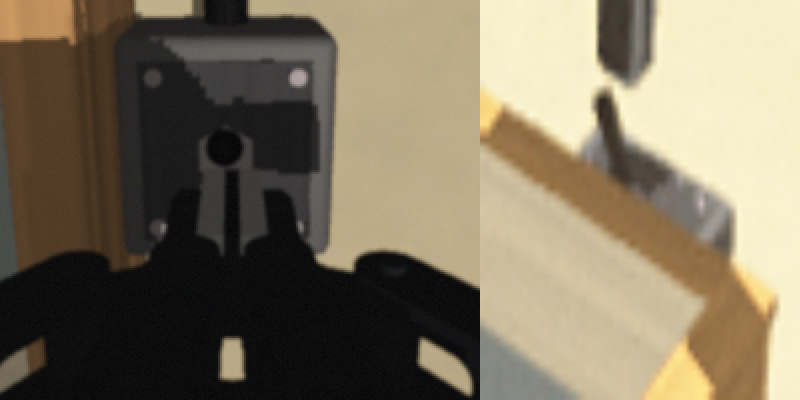

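```bash
python3 - <<'E'
from h import *
o=ctrl.get_obs();im2,d2=ctrl.camera("scene")
print(o["eef_pos"],project("scene",o["eef_pos"]), project("scene",[[.5117,-.0752,.055],[.529,-.076,.0925]]))
m=np.zeros((400,640),bool);m[150:235,325:380]=1
P=world("scene",d2,m); 
v,u=np.nonzero(m&(d2>0))
k=(P[:,2]>.058)&(P[:,1]<-.045)&(P[:,1]>-.12)
A=np.c_[u,v,P.round(3)][k]; A=A[np.argsort(A[:,4])]; print(A[::max(1,len(A)//30)])
im,d=ctrl.camera("wrist");Q=world("wrist",d,np.ones((400,640),bool),o)
for a in ((265,316),(224,312),(245,316)): print(a,d[a])
E
```

```text
[ 0.51608332 -0.07781055  0.06703311] [[346.07903227 205.27819661   1.        ]] [[346.84508787 210.18756444   1.        ]
 [341.63938409 195.76780489   1.        ]]
[[ 3.49e+02  2.08e+02  5.10e-01 -8.20e-02  5.80e-02]
 [ 3.44e+02  2.02e+02  5.19e-01 -7.10e-02  8.10e-02]
 [ 3.43e+02  1.93e+02  5.25e-01 -7.50e-02  1.04e-01]
 [ 3.48e+02  1.92e+02  5.09e-01 -7.20e-02  1.15e-01]
 [ 3.51e+02  1.89e+02  5.05e-01 -7.80e-02  1.22e-01]
 [ 3.45e+02  1.88e+02  5.16e-01 -6.80e-02  1.27e-01]
 [ 3.42e+02  1.86e+02  5.22e-01 -6.40e-02  1.33e-01]
 [ 3.50e+02  1.84e+02  5.05e-01 -7.20e-02  1.41e-01]
 [ 3.46e+02  1.76e+02  5.23e-01 -8.20e-02  1.51e-01]
 [ 3.48e+02  1.80e+02  5.07e-01 -6.50e-02  1.55e-01]
 [ 3.57e+02  1.73e+02  5.03e-01 -1.00e-01  1.57e-01]
 [ 3.48e+02  1.79e+02  5.06e-01 -6.30e-02  1.60e-01]
 [ 3.61e+02  1.67e+02  5.03e-01 -1.18e-01  1.65e-01]
 [ 3.46e+02  1.75e+02  5.11e-01 -6.20e-02  1.70e-01]
 [ 3.49e+02  1.75e+02  5.03e-01 -6.10e-02  1.73e-01]
 [ 3.51e+02  1.73e+02  5.01e-01 -6.70e-02  1.76e-01]
 [ 3.53e+02  1.71e+02  4.99e-01 -7.20e-02  1.80e-01]
 [ 3.50e+02  1.72e+02  5.00e-01 -5.90e-02  1.84e-01]
 [ 3.58e+02  1.64e+02  4.99e-01 -9.30e-02  1.88e-01]
 [ 3.41e+02  1.68e+02  5.20e-01 -5.20e-02  1.92e-01]
 [ 3.47e+02  1.68e+02  5.06e-01 -5.50e-02  1.96e-01]
 [ 3.45e+02  1.68e+02  5.06e-01 -4.70e-02  2.00e-01]
 [ 3.60e+02  1.58e+02  4.96e-01 -9.70e-02  2.04e-01]
 [ 3.47e+02  1.64e+02  5.05e-01 -5.20e-02  2.08e-01]
 [ 3.52e+02  1.59e+02  5.05e-01 -7.50e-02  2.10e-01]
 [ 3.46e+02  1.62e+02  5.07e-01 -5.20e-02  2.13e-01]
 [ 3.49e+02  1.57e+02  5.06e-01 -6.30e-02  2.21e-01]
 [ 3.60e+02  1.54e+02  4.81e-01 -6.70e-02  2.35e-01]
 [ 3.54e+02  1.54e+02  4.89e-01 -5.40e-02  2.39e-01]
 [ 3.62e+02  1.51e+02  4.79e-01 -7.10e-02  2.42e-01]
 [ 3.61e+02  1.50e+02  4.80e-01 -6.80e-02  2.46e-01]
 [ 3.52e+02  1.50e+02  4.93e-01 -5.00e-02  2.51e-01]]
(265, 316) 0.117342256
(224, 312) 0.16333622
(245, 316) 0.13515913
```

```bash
python3 - <<'E'
from h import *
o=ctrl.get_obs();im,d=ctrl.camera("wrist");Q=np.full((400,640,3),np.nan);m=d>0;Q[m]=world("wrist",d,m,o)
T=tool(o)
for a in ((50,500),(60,560),(100,600),(160,300),(180,340),(40,200)): print(a,Q[a].round(4))
print("TCP px",project("wrist",o["eef_pos"],o)[0].round(1))
for r in range(222,290,6): 
    print(r,[((Q[r,c]-T[:3,3])@T[:3,:3]*1000).round(0).tolist() for c in (306,312,316,322,340)])
E
```

```text
(50, 500) [ 6.207e-01 -2.179e-01 -2.000e-04]
(60, 560) [ 0.6114 -0.2615  0.001 ]
(100, 600) [ 5.818e-01 -2.966e-01 -2.000e-04]
(160, 300) [ 0.5513 -0.0688  0.0197]
(180, 340) [ 0.5421 -0.095   0.0542]
(40, 200) [ 6.388e-01 -1.600e-03  1.000e-04]
TCP px [314.8 227.5   1. ]
222 [[12.0, -5.0, -26.0], [12.0, -1.0, -26.0], [12.0, 1.0, -25.0], [-0.0, 5.0, 10.0], [-1.0, 17.0, 15.0]]
228 [[9.0, -5.0, -24.0], [9.0, -1.0, -26.0], [9.0, 1.0, -25.0], [-4.0, 5.0, 9.0], [-5.0, 17.0, 14.0]]
234 [[12.0, -4.0, -42.0], [12.0, -1.0, -40.0], [12.0, 1.0, -41.0], [13.0, 3.0, -44.0], [-9.0, 17.0, 13.0]]
240 [[12.0, -4.0, -49.0], [12.0, -1.0, -49.0], [nan, nan, nan], [12.0, 3.0, -48.0], [-13.0, 17.0, 13.0]]
246 [[12.0, -4.0, -56.0], [12.0, -1.0, -55.0], [12.0, 1.0, -57.0], [12.0, 3.0, -56.0], [8.0, 12.0, -46.0]]
252 [[12.0, -3.0, -63.0], [12.0, -1.0, -61.0], [12.0, 1.0, -62.0], [12.0, 3.0, -62.0], [9.0, 11.0, -54.0]]
258 [[12.0, -3.0, -67.0], [12.0, -1.0, -67.0], [12.0, 1.0, -67.0], [12.0, 3.0, -67.0], [8.0, 11.0, -59.0]]
264 [[12.0, -3.0, -72.0], [12.0, -1.0, -73.0], [12.0, 1.0, -72.0], [12.0, 3.0, -73.0], [8.0, 10.0, -64.0]]
270 [[13.0, -3.0, -79.0], [11.0, -1.0, -75.0], [10.0, 1.0, -74.0], [11.0, 3.0, -74.0], [14.0, 9.0, -81.0]]
276 [[13.0, -3.0, -83.0], [9.0, -1.0, -75.0], [8.0, 1.0, -75.0], [13.0, 3.0, -83.0], [14.0, 9.0, -85.0]]
282 [[13.0, -3.0, -87.0], [5.0, -1.0, -74.0], [6.0, 1.0, -75.0], [11.0, 3.0, -85.0], [13.0, 9.0, -87.0]]
288 [[13.0, -3.0, -91.0], [4.0, -1.0, -75.0], [3.0, 1.0, -75.0], [9.0, 3.0, -85.0], [13.0, 8.0, -91.0]]
```

The scene and wrist depths agree that the real fingertips sit about 38 mm behind the reported TCP, so both pushes passed above the bat. I'll raise the arm, open the jaws and measure the real gripper shape.

>>> {"op": "apply_moves", "data": {
  "moves": [
    {"jaw": 0, "offset": [10, 0, -30], "rot": [0, 0, 0]},
    {"jaw": 0, "offset": [10, 0, -40], "rot": [0, 0, 0]},
    {"jaw": 0, "offset": [11, 5, -40], "rot": [0, 0, 0]},
    {"jaw": 0, "offset": [0, 0, 0], "rot": [0, 0, 0]},
    {"jaw": 0, "offset": [0, 0, 0], "rot": [0, 0, 0]}
  ]
}}

```text
time_s: 7.5
eef_pos: [0.5461, -0.0843, 0.1764]
eef_rot: [-0.0, 1.0, -0.028, -0.0]
wrist_force: [-0.8, 0.7, -0.3]
opening: 0.003
grasp_force: 0.0
```

```bash
cat > g.py <<'E'
from h import *
def shape():
    o=ctrl.get_obs();im,d=ctrl.camera("wrist");m=(d>0)&(d<.165);Q=world("wrist",d,m,o);T=tool(o)
    t=(Q-T[:3,3])@T[:3,:3]*1000
    for y0 in range(-70,70,10):
        k=(t[:,1]>=y0)&(t[:,1]<y0+10)
        if k.sum()>5: print(y0,k.sum(),"zmax",np.percentile(t[k,2],98).round(),"x",np.percentile(t[k,0],[2,98]).round())
    return im
E
python3 - <<'E'
from g import *
shape()
E
```

```text
-70 87 zmax -121.0 x [12. 13.]
-60 2635 zmax -113.0 x [11. 15.]
-50 4766 zmax -103.0 x [ 5. 14.]
-40 5230 zmax -90.0 x [-7. 13.]
-30 3091 zmax -85.0 x [-7. 14.]
-20 4421 zmax -58.0 x [ 8. 21.]
-10 6431 zmax -50.0 x [-5. 21.]
0 6335 zmax -49.0 x [-5. 21.]
10 4827 zmax -57.0 x [ 8. 21.]
20 2940 zmax -84.0 x [-6. 14.]
30 4919 zmax -89.0 x [-7. 14.]
40 4974 zmax -102.0 x [ 1. 14.]
50 2851 zmax -112.0 x [10. 15.]
60 222 zmax -121.0 x [12. 14.]
```

>>> {"op": "apply_moves", "data": {
  "moves": [
    {"jaw": 1, "offset": [0, 0, 0], "rot": [0, 0, 0]},
    {"jaw": 1, "offset": [0, 0, 0], "rot": [0, 0, 0]},
    {"jaw": 1, "offset": [0, 0, 0], "rot": [0, 0, 0]},
    {"jaw": 1, "offset": [0, 0, 0], "rot": [0, 0, 0]},
    {"jaw": 1, "offset": [0, 0, 0], "rot": [0, 0, 0]}
  ]
}}

```text
time_s: 8.18
eef_pos: [0.5467, -0.0845, 0.1771]
eef_rot: [0.0, 1.0, -0.028, 0.0]
wrist_force: [-0.3, 0.3, 0.1]
opening: 0.996
grasp_force: 0.0
```

```bash
python3 - <<'E'
from g import *
im=shape()
cv2.imwrite("pics/e1.png",im[:,:,::-1])
E
```

```text
-70 6414 zmax -97.0 x [-9. 14.]
-60 4376 zmax -67.0 x [-6. 14.]
-50 4023 zmax -53.0 x [-9. 14.]
-40 2159 zmax -102.0 x [-1. 19.]
-30 3045 zmax -114.0 x [14. 21.]
-20 3289 zmax -111.0 x [11. 21.]
-10 3042 zmax -111.0 x [11. 21.]
0 2993 zmax -111.0 x [11. 21.]
10 3330 zmax -111.0 x [11. 21.]
20 3070 zmax -114.0 x [15. 21.]
30 2263 zmax -108.0 x [-0. 19.]
40 4039 zmax -54.0 x [-9. 15.]
50 3549 zmax -66.0 x [-7. 14.]
60 7353 zmax -97.0 x [-9. 14.]
```

View pics/e1.png

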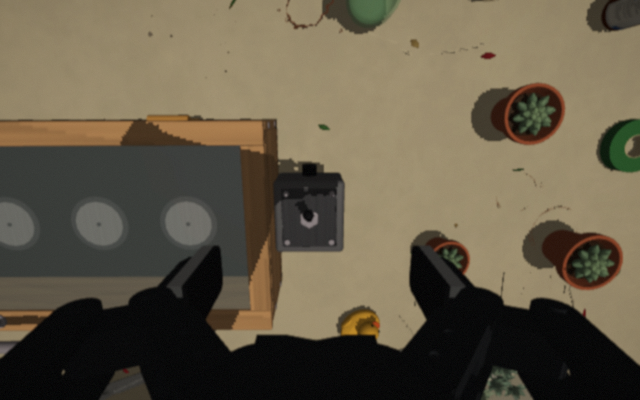

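The whole gripper reads 38 mm farther back than stated: palm at −111 mm and open tips at −52 mm. I'll use the real tip as the reference from here. The toggle at (308,212) is still ON.

```bash
python3 - <<'E'
s=open('h.py').read()
s=s.replace("T[:3,3]=p;return T\ndef rows","T[:3,3]=np.asarray(p)+T[:3,:3]@[0,0,TIP];return T\ndef rows").replace("def box(","TIP=.038 # reported TCP lies this far beyond the real shut tips\ndef box(")
open('h.py','w').write(s)
E
python3 - <<'E'
from h import *
rows([pose(box(.045,-.248,.072),-3),pose(box(.003,-.248,.072),-3)])
E
```

```text
1 [3.0, -1.9, 47.7] [-0.0, -0.0, -0.06]
2 [3.0, -2.0, 47.7] [-0.0, -0.0, -0.06]
3 [3.0, -1.9, 47.7] [-0.0, -0.0, -0.06]
  -> [ 0.556  -0.0792  0.034 ]
4 [-42.0, -0.0, 0.0] [-0.0, -0.01, 0.01]
  -> [ 0.5141 -0.077   0.034 ]
```

>>> {"op": "apply_moves", "data": {
  "moves": [
    {"jaw": 0, "offset": [3, -2, 0], "rot": [0, 0, 0]},
    {"jaw": 0, "offset": [3, -2, 0], "rot": [0, 0, 0]},
    {"jaw": 0, "offset": [3, -2, 48], "rot": [0, 0, 0]},
    {"jaw": 0, "offset": [0, 0, 48], "rot": [0, 0, 0]},
    {"jaw": 0, "offset": [0, 0, 47], "rot": [0, 0, 0]}
  ]
}}

```text
time_s: 8.85
eef_pos: [0.5563, -0.0789, 0.0328]
eef_rot: [0.0, 1.0, -0.028, 0.0]
wrist_force: [0.3, 0.2, -0.1]
opening: 0.005
grasp_force: 0.0
```

>>> {"op": "apply_moves", "data": {
  "moves": [
    {"jaw": 0, "offset": [-10, 0, 0], "rot": [0, 0, 0]},
    {"jaw": 0, "offset": [-10, 0, 0], "rot": [0, 0, 0]},
    {"jaw": 0, "offset": [-8, 0, 0], "rot": [0, 0, 0]},
    {"jaw": 0, "offset": [-7, 0, 0], "rot": [0, 0, 0]},
    {"jaw": 0, "offset": [-6, 0, 0], "rot": [0, 0, 0]}
  ]
}}

```text
time_s: 9.48
eef_pos: [0.5165, -0.0773, 0.0354]
eef_rot: [0.001, 1.0, -0.028, 0.002]
wrist_force: [13.4, 0.5, -3.8]
opening: -0.004
grasp_force: 5.4
```

>>> {"op": "apply_moves", "data": {
  "moves": [
    {"jaw": 0, "offset": [0, 0, 0], "rot": [0, 0, 0]},
    {"jaw": 0, "offset": [0, 0, 0], "rot": [0, 0, 0]},
    {"jaw": 0, "offset": [8, 0, 0], "rot": [0, 0, 0]},
    {"jaw": 0, "offset": [0, 0, -50], "rot": [0, 0, 0]},
    {"jaw": 0, "offset": [0, 0, -50], "rot": [0, 0, 0]}
  ]
}}

```text
time_s: 10.1
eef_pos: [0.5215, -0.0767, 0.1338]
eef_rot: [-0.001, 1.0, -0.028, -0.002]
wrist_force: [0.1, -0.1, -0.2]
opening: -0.001
grasp_force: 0.0
```

```bash
python3 - <<'E'
from h import *
im,d=ctrl.camera("scene")
P=world("scene",d,np.ones((400,640),bool))
T=P[(abs(P[:,0]-.511)<.03)&(abs(P[:,1]+.075)<.02)&(P[:,2]>.064)&(P[:,2]<.1)];print(T[np.argsort(T[:,2])].round(3)[::3])
print(np.round(ctrl.get_obs()["eef_pos"],4))
E
```

```text
[[ 0.507 -0.072  0.066]
 [ 0.508 -0.074  0.067]
 [ 0.505 -0.073  0.072]
 [ 0.499 -0.073  0.076]
 [ 0.499 -0.077  0.077]
 [ 0.499 -0.072  0.079]
 [ 0.499 -0.072  0.082]
 [ 0.497 -0.073  0.086]
 [ 0.5   -0.073  0.088]
 [ 0.491 -0.076  0.09 ]
 [ 0.496 -0.079  0.092]
 [ 0.497 -0.072  0.093]]
[ 0.526  -0.0782  0.1416]
```

Toggle is now OFF, with the bat tip at x≈0.495. Next is the cover: I'll grip the bar across and follow its arc.

```bash
python3 - <<'E'
from h import *
print(np.round(ctrl.get_obs()["q"],2), box(-.088,0,.132))
rows([pose(box(-.088,0,.21),87),pose(box(-.088,0,.118),87)])
E
```

```text
[-0.37  0.13  1.77 -0.    1.23  1.25] [0.4361206  0.17540556 0.132     ]
1 [-10.3, -24.8, -3.2] [0.04, -0.02, -9.01]
2 [-6.4, -26.2, -3.1] [0.04, -0.02, -9.01]
3 [-2.2, -26.8, -3.1] [0.04, -0.02, -9.01]
4 [2.1, -26.8, -3.1] [0.04, -0.02, -9.01]
5 [6.2, -26.2, -3.1] [0.04, -0.02, -9.01]
6 [10.3, -24.8, -3.1] [0.04, -0.02, -9.01]
7 [14.0, -23.0, -3.0] [0.04, -0.02, -9.01]
8 [17.5, -20.5, -3.1] [0.04, -0.02, -9.01]
9 [20.4, -17.5, -3.0] [0.04, -0.02, -9.01]
10 [22.9, -14.1, -3.1] [0.04, -0.02, -9.01]
  -> [0.4361 0.1754 0.172 ]
11 [0.0, 0.0, 46.0] [-0.01, 0.0, -0.02]
12 [0.0, 0.0, 46.0] [-0.01, 0.0, -0.02]
  -> [0.4361 0.1754 0.08  ]
```

>>> {"op": "apply_moves", "data": {
  "moves": [
    {"jaw": 0.5, "offset": [-10.3, -24.8, -3.2], "rot": [0, 0, -9]},
    {"jaw": 0.5, "offset": [-6.4, -26.2, -3.1], "rot": [0, 0, -9]},
    {"jaw": 0.5, "offset": [-2.2, -26.8, -3.1], "rot": [0, 0, -9]},
    {"jaw": 0.5, "offset": [2.1, -26.8, -3.1], "rot": [0, 0, -9]},
    {"jaw": 0.5, "offset": [6.2, -26.2, -3.1], "rot": [0, 0, -9]}
  ]
}}

```text
time_s: 10.78
eef_pos: [0.477, 0.0504, 0.149]
eef_rot: [-0.0, 0.933, 0.359, -0.001]
wrist_force: [1.0, 0.4, 0.2]
opening: 0.498
grasp_force: 0.0
```

>>> {"op": "apply_moves", "data": {
  "moves": [
    {"jaw": 0.5, "offset": [10.3, -24.8, -3.1], "rot": [0, 0, -9]},
    {"jaw": 0.5, "offset": [14, -23, -3], "rot": [0, 0, -9]},
    {"jaw": 0.5, "offset": [17.5, -20.5, -3.1], "rot": [0, 0, -9]},
    {"jaw": 0.5, "offset": [20.4, -17.5, -3], "rot": [0, 0, -9]},
    {"jaw": 0.5, "offset": [22.9, -14.1, -3.1], "rot": [0, 0, -9]}
  ]
}}

```text
time_s: 11.4
eef_pos: [0.4324, 0.1771, 0.1643]
eef_rot: [-0.001, 0.725, 0.689, -0.001]
wrist_force: [0.4, 0.2, 0.2]
opening: 0.498
grasp_force: 0.0
```

```bash
python3 - <<'E'
from h import *
o=ctrl.get_obs();im,d=ctrl.camera("wrist");P=world("wrist",d,d>0,o)
k=(P[:,2]>.115)&(P[:,2]<.15)&(abs(P[:,0]-.436)<.03)&(abs(P[:,1]-.175)<.06);Q=P[k]
print(k.sum(),Q.mean(0),Q.min(0),Q.max(0));print(cv2.minAreaRect((Q[:,:2]*1000).astype(np.float32)))
rows([pose(box(-.088,0,.118),87)])
E
```

```text
2074 [0.43692338 0.17906164 0.1363002 ] [0.42961128 0.11893255 0.13159625] [0.44418907 0.23101738 0.13896394]
((436.9922790527344, 174.90289306640625), (112.24783325195312, 9.425365447998047), 87.15647888183594)
1 [-2.0, 2.6, 42.3] [-0.08, -0.03, 0.28]
2 [-2.0, 2.5, 42.4] [-0.08, -0.03, 0.28]
  -> [0.4362 0.1754 0.08  ]
```

>>> {"op": "apply_moves", "data": {
  "moves": [
    {"jaw": 0.5, "offset": [-2, 3, 42], "rot": [0, 0, 0.3]},
    {"jaw": 0.5, "offset": [-2, 2.5, 42], "rot": [0, 0, 0.3]},
    {"jaw": 0.5, "offset": [0, 0, 0], "rot": [0, 0, 0]},
    {"jaw": 0, "offset": [0, 0, 0], "rot": [0, 0, 0]},
    {"jaw": 0, "offset": [0, 0, 0], "rot": [0, 0, 0]}
  ]
}}

```text
time_s: 12.08
eef_pos: [0.435, 0.1725, 0.082]
eef_rot: [-0.003, 0.73, 0.684, -0.003]
wrist_force: [-13.5, -0.4, 23.5]
opening: 0.09
grasp_force: 61.6
```

>>> {"op": "apply_moves", "data": {
  "moves": [
    {"jaw": 0, "offset": [0, 0, 0], "rot": [0, 0, 0]},
    {"jaw": 0, "offset": [0, 0, 0], "rot": [0, 0, 0]},
    {"jaw": 0, "offset": [0, 0, 0], "rot": [0, 0, 0]},
    {"jaw": 0, "offset": [0, 0, 0], "rot": [0, 0, 0]},
    {"jaw": 0, "offset": [0, 0, 0], "rot": [0, 0, 0]}
  ]
}}

```text
time_s: 12.7
eef_pos: [0.4351, 0.1725, 0.0822]
eef_rot: [-0.002, 0.73, 0.684, -0.003]
wrist_force: [-15.6, 0.5, 11.3]
opening: 0.086
grasp_force: 58.7
```

```bash
python3 - <<'E'
from h import *
o=ctrl.get_obs();print(np.round(o["eef_pos"],4),o["opening"],np.round(o["wrist_force"],1))
C=tool(o);hx=.098;r=np.hypot(.186,.046);a0=np.arctan2(.046,.186)
off=C[:3,3]-box(-.088,0,.132)
Ts=[]
for th in np.r_[np.arange(.15,1.5,.15),1.5]:
    a=np.pi-(a0+th); T=C.copy();T[:3,3]=box(hx+r*np.cos(a),0,.086+r*np.sin(a))+off;Ts.append(T)
rows(Ts)
E
```

```text
[0.4351 0.1725 0.0822] 0.08553251375240678 [-15.6   0.5  11.3]
1 [0.1, 8.8, -27.3] [0.0, 0.0, 0.0]
  -> [0.4441 0.172  0.1094]
2 [0.1, 12.7, -25.8] [0.0, 0.0, 0.0]
  -> [0.457  0.1713 0.1351]
3 [0.2, 16.5, -23.5] [0.0, 0.0, 0.0]
  -> [0.4736 0.1705 0.1585]
4 [0.3, 19.8, -20.8] [0.0, 0.0, 0.0]
  -> [0.4935 0.1695 0.1792]
5 [0.2, 22.6, -17.6] [0.0, 0.0, 0.0]
  -> [0.5162 0.1682 0.1966]
6 [0.3, 25.1, -14.0] [0.0, 0.0, 0.0]
  -> [0.5414 0.1669 0.2104]
7 [0.4, 26.9, -10.2] [0.0, 0.0, 0.0]
  -> [0.5683 0.1656 0.2205]
8 [0.3, 28.0, -6.0] [0.0, 0.0, 0.0]
  -> [0.5963 0.1641 0.2263]
9 [0.4, 28.7, -1.7] [0.0, 0.0, 0.0]
  -> [0.625  0.1626 0.2278]
10 [0.3, 28.6, 2.6] [0.0, 0.0, 0.0]
  -> [0.6536 0.161  0.2249]
11 [0.0, -0.0, -0.0] [0.0, 0.0, 0.0]
  -> [0.6536 0.161  0.2249]
```

>>> {"op": "apply_moves", "data": {
  "moves": [
    {"jaw": 0, "offset": [0, 6, -27], "rot": [0, 0, 0]},
    {"jaw": 0, "offset": [0, 12.7, -26], "rot": [0, 0, 0]},
    {"jaw": 0, "offset": [0.2, 16.5, -23.5], "rot": [0, 0, 0]},
    {"jaw": 0, "offset": [0.2, 20, -21], "rot": [0, 0, 0]},
    {"jaw": 0, "offset": [0, 0, 0], "rot": [0, 0, 0]}
  ]
}}

```text
time_s: 13.32
eef_pos: [0.4945, 0.1695, 0.1823]
eef_rot: [0.0, 0.73, 0.684, 0.001]
wrist_force: [-9.6, 1.3, 10.0]
opening: 0.09
grasp_force: 60.3
```

```bash
python3 - <<'E'
from h import *
im,d=ctrl.camera("scene");cv2.imwrite("pics/f1.png",im[:,:,::-1])
E
```

```text
(no output)
```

View pics/f1.png

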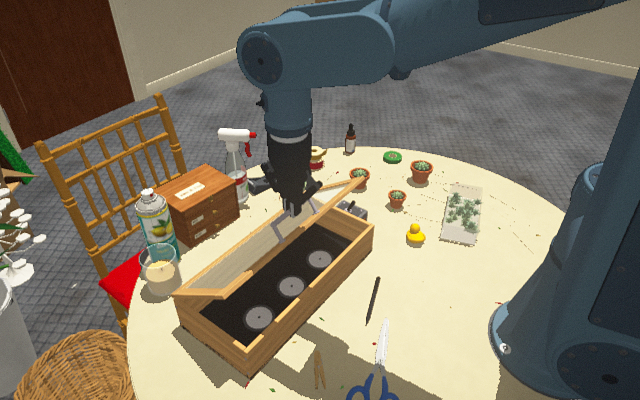

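The cover is rising with the bar gripped near (295,205). I'll continue along the arc.

>>> {"op": "apply_moves", "data": {
  "moves": [
    {"jaw": 0, "offset": [0.3, 22.6, -17.6], "rot": [0, 0, 0]},
    {"jaw": 0, "offset": [0.3, 25, -14], "rot": [0, 0, 0]},
    {"jaw": 0, "offset": [0.4, 27, -10], "rot": [0, 0, 0]},
    {"jaw": 0, "offset": [0.3, 28, -6], "rot": [0, 0, 0]},
    {"jaw": 0, "offset": [0, 0, 0], "rot": [0, 0, 0]}
  ]
}}

```text
time_s: 14.0
eef_pos: [0.5995, 0.164, 0.23]
eef_rot: [0.002, 0.73, 0.684, 0.003]
wrist_force: [1.8, 2.2, 7.3]
opening: 0.088
grasp_force: 62.5
```

>>> {"op": "apply_moves", "data": {
  "moves": [
    {"jaw": 0, "offset": [0.4, 28.7, -1.7], "rot": [0, 0, 0]},
    {"jaw": 0, "offset": [0.3, 28.6, 2.6], "rot": [0, 0, 0]},
    {"jaw": 0, "offset": [0, 0, 0], "rot": [0, 0, 0]},
    {"jaw": 0, "offset": [0, 0, 0], "rot": [0, 0, 0]},
    {"jaw": 0, "offset": [0, 0, 0], "rot": [0, 0, 0]}
  ]
}}

```text
time_s: 14.62
eef_pos: [0.6556, 0.1611, 0.2292]
eef_rot: [0.002, 0.73, 0.684, 0.003]
wrist_force: [3.2, 1.8, 6.6]
opening: 0.084
grasp_force: 61.0
```

>>> {"op": "apply_moves", "data": {
  "moves": [
    {"jaw": 0.3, "offset": [0, 0, 0], "rot": [0, 0, 0]},
    {"jaw": 0.3, "offset": [0, 0, 0], "rot": [0, 0, 0]},
    {"jaw": 0.3, "offset": [0, 0, 0], "rot": [0, 0, 0]},
    {"jaw": 0.3, "offset": [0, 0, -30], "rot": [0, 0, 0]},
    {"jaw": 0.3, "offset": [0, 0, -30], "rot": [0, 0, 0]}
  ]
}}

```text
time_s: 15.25
eef_pos: [0.653, 0.1603, 0.2851]
eef_rot: [-0.001, 0.73, 0.683, -0.001]
wrist_force: [0.8, 0.7, 0.3]
opening: 0.302
grasp_force: 0.0
```

```bash
python3 - <<'E'
from h import *
im,d=ctrl.camera("scene");P=world("scene",d,np.ones((400,640),bool))
L=(P-B0)@RB
k=(abs(L[:,1])<.19)&(L[:,0]>.06)&(L[:,0]<.14)&(L[:,2]>.11)&(L[:,2]<.27);Q=L[k]
print(k.sum(),np.polyfit(Q[:,2],Q[:,0],1), [np.median(Q[abs(Q[:,2]-z)<.01,0]).round(4) for z in (.13,.18,.23,.26)])
o=ctrl.get_obs();print(o["eef_pos"].round(4),np.round(o["q"],2))
# pots
k2=(P[:,2]>.03)
for n,(x,y,h) in dict(L=(.442,-.375,.05),M=(.60,-.297,.045),S=(.446,-.2275,.038)).items():
    m=(np.hypot(P[:,0]-x,P[:,1]-y)<.08)&(P[:,2]>h-.006)&(P[:,2]<h+.004);A=P[m][:,:2]
    if len(A)>8: print(n,len(A),cv2.minEnclosingCircle((A*1000).astype(np.float32)))
# pads
k=(abs(L[:,0]+.02)<.05)&(abs(L[:,1])<.18)&(L[:,2]<.03)&(L[:,2]>-.01);print(np.percentile(L[k,2],[5,25,50,75,95]))
E
```

```text
8075 [-0.0683781   0.10789889] [np.float64(0.0988), np.float64(0.0957), np.float64(0.0926), np.float64(0.0898)]
[0.655  0.1605 0.2908] [ 0.06  0.34  1.22 -0.    1.58  0.13]
L 165 ((441.06396484375, -377.05816650390625), 35.28190612792969)
M 142 ((574.7001953125, -250.5884246826172), 30.19818115234375)
S 140 ((446.3111877441406, -227.53903198242188), 26.201942443847656)
[0.00851473 0.00997248 0.01104981 0.01212337 0.01377369]
```

>>> {"op": "apply_moves", "data": {
  "moves": [
    {"jaw": 0.9, "offset": [0, 0, -30], "rot": [0, 0, 0]},
    {"jaw": 0.9, "offset": [-15, -50, 25], "rot": [0, 0, 0]},
    {"jaw": 0.9, "offset": [-15, -50, 25], "rot": [0, 0, 0]},
    {"jaw": 0.9, "offset": [-15, -50, 25], "rot": [0, 0, 0]},
    {"jaw": 0.9, "offset": [0, 0, 0], "rot": [0, 0, 0]}
  ]
}}

```text
time_s: 15.92
eef_pos: [0.4942, 0.1251, 0.2353]
eef_rot: [-0.003, 0.73, 0.683, -0.004]
wrist_force: [0.3, -0.1, 1.1]
opening: 0.902
grasp_force: 0.0
```

```bash
python3 - <<'E'
from h import *
o=ctrl.get_obs();im,d=ctrl.camera("wrist");print(o["eef_pos"].round(4))
cv2.imwrite("pics/g1.png",im[:,:,::-1]);np.save("g1.npy",d);np.save("g1o.npy",np.r_[o["eef_pos"],o["eef_rot"]])
for l in(-.104,0,.104): print(box(-.02,l,.012).round(4),project("wrist",box(-.02,l,.012),o).round(1))
print(project("wrist",[[.5747,-.2506,.045]],o))
E
```

```text
[0.4942 0.1251 0.2353]
[0.4986 0.068  0.012 ] [[322.1 208.5   1. ]]
[0.504  0.1718 0.012 ] [[321.6 129.3   1. ]]
[0.5095 0.2757 0.012 ] [[321.   38.6   1. ]]
[[385.49587108 414.84408234   1.        ]]
```

View pics/g1.png

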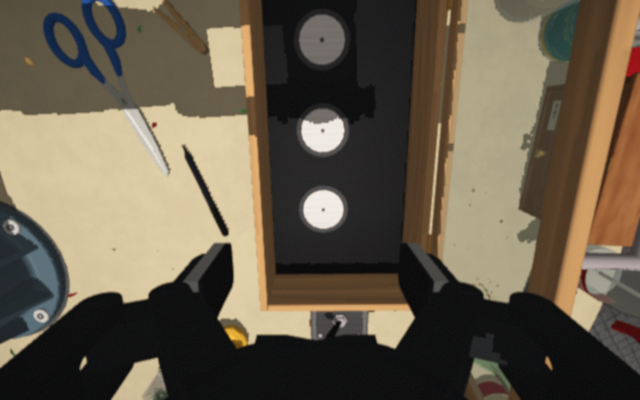

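Pad centres show at (323,210), (323,130) and (322,40), about 1.3 px from my predictions. I'll refine the pad positions and then move on to the pots; the medium one was knocked to (0.575,−0.25).

```bash
python3 - <<'E'
from h import *
im=cv2.imread("pics/g1.png");v=np.load("g1o.npy");o=dict(eef_pos=v[:3],eef_rot=v[3:])
p=ctrl.camera_params("wrist");T=tool(o)@p["mount"]
def onplane(uv,z):
    r=T[:3,:3]@np.linalg.inv(p["K"])@np.r_[uv,1];return T[:3,3]+r*(z-T[2,3])/r[2]
g=cv2.cvtColor(im,cv2.COLOR_BGR2GRAY)
for (u,w),l in zip([(323,210),(323,130),(322,40)],(-.104,0,.104)):
    s=g[w-35:w+36,u-35:u+36];
    m=(s>48).astype(np.uint8);n,lab,st,c=cv2.connectedComponentsWithStats(m)
    i=lab[35+8,35+8];cn,_=cv2.findContours((lab==i).astype(np.uint8),0,1);e=cv2.fitEllipse(np.vstack(cn))
    uv=np.array(e[0])+[u-35,w-35];q=onplane(uv,.012);print(uv.round(1),np.round(e[1],1),q.round(4),(q-box(-.02,l,.012)).round(4))
rows([pose([.44,-.285,.235],87)])
E
```

```text
[322.9 208.6] [47.3 49.6] [0.4996 0.0677 0.012 ] [ 0.0011 -0.0003  0.    ]
[322.3 132.3] [48.3 52.7] [0.5047 0.1682 0.012 ] [ 0.0007 -0.0037  0.    ]
[321.5  39.2] [46.5 51.1] [0.51  0.275 0.012] [ 0.0006 -0.0007  0.    ]
1 [-51.7, -3.9, 5.2] [-0.02, 0.0, -0.1]
2 [-51.6, -4.0, 5.2] [-0.02, 0.0, -0.1]
3 [-51.6, -4.0, 5.2] [-0.02, 0.0, -0.1]
4 [-51.7, -4.2, 5.2] [-0.02, 0.0, -0.1]
5 [-51.6, -4.2, 5.2] [-0.02, 0.0, -0.1]
6 [-51.6, -4.4, 5.3] [-0.02, 0.0, -0.1]
7 [-51.6, -4.4, 5.2] [-0.02, 0.0, -0.1]
8 [-51.6, -4.5, 5.2] [-0.02, 0.0, -0.1]
  -> [ 0.44  -0.285  0.197]
```

>>> {"op": "apply_moves", "data": {
  "moves": [
    {"jaw": 1, "offset": [-52, -4, 5], "rot": [0, 0, 0]},
    {"jaw": 1, "offset": [-52, -4, 5], "rot": [0, 0, 0]},
    {"jaw": 1, "offset": [-52, -4, 5], "rot": [0, 0, 0]},
    {"jaw": 1, "offset": [-52, -4, 5], "rot": [0, 0, 0]},
    {"jaw": 1, "offset": [-52, -4, 5], "rot": [0, 0, 0]}
  ]
}}

```text
time_s: 16.6
eef_pos: [0.4658, -0.1356, 0.2169]
eef_rot: [0.002, 0.73, 0.683, 0.001]
wrist_force: [0.3, -0.2, 0.2]
opening: 1.0
grasp_force: 0.0
```

>>> {"op": "apply_moves", "data": {
  "moves": [
    {"jaw": 1, "offset": [-52, -4, 5], "rot": [0, 0, 0]},
    {"jaw": 1, "offset": [-52, -4, 5], "rot": [0, 0, 0]},
    {"jaw": 1, "offset": [-50, -4, 5], "rot": [0, 0, 0]},
    {"jaw": 1, "offset": [0, 0, 0], "rot": [0, 0, 0]},
    {"jaw": 1, "offset": [0, 0, 0], "rot": [0, 0, 0]}
  ]
}}

```text
time_s: 17.23
eef_pos: [0.4428, -0.2864, 0.2009]
eef_rot: [0.001, 0.73, 0.683, 0.0]
wrist_force: [0.9, 0.6, 0.3]
opening: 1.002
grasp_force: 0.0
```

```bash
cat >> h.py <<'E'
POTS=dict(L=(.05,.032),M=(.045,.029),S=(.038,.0245))
PADS=[np.array(a) for a in((.4994,.0675),(.5048,.1713),(.5103,.2752))]
def rims(cam,guess,base=0,near=.05):
    """circle fit (known radius) of the rim of each pot near a guess"""
    from scipy.optimize import least_squares
    o=ctrl.get_obs();im,d=ctrl.camera(cam);P=world(cam,d,d>0,o);out={}
    for n,g in guess.items():
        h,r=POTS[n];A=P[(np.hypot(*(P[:,:2]-g).T)<near)&(P[:,2]>base+h-.007)&(P[:,2]<base+h+.004)][:,:2]
        if len(A)<15: continue
        c,rad=cv2.minEnclosingCircle((A*1000).astype(np.float32));c=np.array(c)/1000
        a=np.arctan2(*(A-c).T[::-1]);rr=np.hypot(*(A-c).T)
        b=((a+np.pi)/(2*np.pi)*36).astype(int)
        E=np.array([A[b==i][np.argsort(rr[b==i])[-2:]].mean(0) for i in np.unique(b)])
        f=least_squares(lambda q:np.hypot(*(E-q).T)-r,c,loss='soft_l1',f_scale=.001).x
        out[n]=f;print(cam,n,len(A),"enc",c.round(4),round(rad,1),"fit",f.round(4),"bins",len(E))
    return o,im,out
E
python3 - <<'E'
from h import *
g=dict(S=(.446,-.2275),M=(.5747,-.2506))
o,im,_=rims("wrist",g); rims("top",dict(g,L=(.442,-.376))); rims("scene",dict(g,L=(.442,-.376)))
cv2.imwrite("pics/h1.png",im[:,:,::-1]);print(o["eef_pos"].round(4))
E
```

```text
wrist S 981 enc [ 0.4469 -0.2279] 24.4 fit [ 0.4468 -0.2278] bins 36
wrist M 1316 enc [ 0.5768 -0.2497] 29.4 fit [ 0.5766 -0.25  ] bins 36
top S 144 enc [ 0.446 -0.227] 24.4 fit [ 0.4457 -0.2261] bins 36
top M 170 enc [ 0.5759 -0.249 ] 28.8 fit [ 0.5756 -0.249 ] bins 36
scene S 151 enc [ 0.4458 -0.2273] 26.1 fit [ 0.4452 -0.2277] bins 35
scene M 162 enc [ 0.5738 -0.249 ] 31.9 fit [ 0.5751 -0.2497] bins 36
scene L 170 enc [ 0.4417 -0.3761] 34.3 fit [ 0.4409 -0.3757] bins 34
[ 0.4428 -0.2864  0.2009]
```

View pics/h1.png

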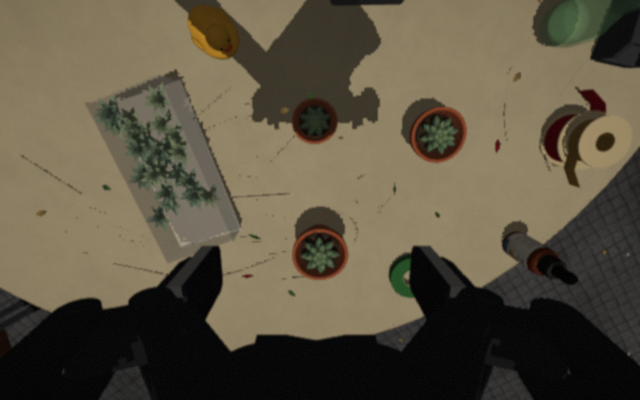

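Wrist view: small pot at (316,121), medium at (438,134) and large at (320,253), all matching the fits. I'll pick up the small pot first.

```bash
python3 - <<'E'
from h import *
rows([pose([.4466,-.2277,.12],87),pose([.4466,-.2277,.007],87)])
E
```

```text
1 [19.1, 0.1, 39.6] [0.01, 0.01, -0.23]
2 [19.2, 0.1, 39.5] [0.01, 0.01, -0.23]
3 [19.1, 0.3, 39.6] [0.01, 0.01, -0.23]
  -> [ 0.4466 -0.2277  0.082 ]
4 [-0.0, -0.0, 37.7] [0.0, -0.0, 0.0]
5 [-0.0, -0.0, 37.6] [0.0, -0.0, 0.0]
6 [-0.0, -0.0, 37.7] [0.0, -0.0, 0.0]
  -> [ 0.4467 -0.2277 -0.031 ]
```

>>> {"op": "apply_moves", "data": {
  "moves": [
    {"jaw": 1, "offset": [19, 0, 38], "rot": [0, 0, -0.2]},
    {"jaw": 1, "offset": [19, 0, 38], "rot": [0, 0, -0.2]},
    {"jaw": 1, "offset": [19.4, 0.5, 38], "rot": [0, 0, -0.2]},
    {"jaw": 1, "offset": [0, 0, 0], "rot": [0, 0, 0]},
    {"jaw": 1, "offset": [0, 0, 0], "rot": [0, 0, 0]}
  ]
}}

```text
time_s: 18.0
eef_pos: [0.4471, -0.2292, 0.088]
eef_rot: [0.001, 0.726, 0.688, 0.0]
wrist_force: [0.6, -0.0, 0.3]
opening: 0.999
grasp_force: 0.0
```

```bash
python3 - <<'E'
from h import *
rows([pose([.4466,-.2277,.007],87)])
E
```

```text
1 [0.6, -0.3, 39.7] [0.04, 0.04, -0.03]
2 [0.5, -0.2, 39.6] [0.04, 0.04, -0.03]
3 [0.5, -0.3, 39.7] [0.04, 0.04, -0.03]
  -> [ 0.4466 -0.2277 -0.031 ]
```

>>> {"op": "apply_moves", "data": {
  "moves": [
    {"jaw": 1, "offset": [0.5, 0, 40], "rot": [0, 0, 0]},
    {"jaw": 1, "offset": [0.5, 0, 40], "rot": [0, 0, 0]},
    {"jaw": 1, "offset": [0.5, 0, 39], "rot": [0, 0, 0]},
    {"jaw": 1, "offset": [0, 0, 0], "rot": [0, 0, 0]},
    {"jaw": 0, "offset": [0, 0, 0], "rot": [0, 0, 0]}
  ]
}}

```text
time_s: 18.62
eef_pos: [0.4477, -0.2287, -0.0305]
eef_rot: [0.002, 0.726, 0.687, 0.0]
wrist_force: [0.7, -0.8, 0.0]
opening: 0.819
grasp_force: 0.0
```

>>> {"op": "apply_moves", "data": {
  "moves": [
    {"jaw": 0, "offset": [0, 0, 0], "rot": [0, 0, 0]},
    {"jaw": 0, "offset": [0, 0, 0], "rot": [0, 0, 0]},
    {"jaw": 0, "offset": [0, 0, 0], "rot": [0, 0, 0]},
    {"jaw": 0, "offset": [0, 0, 0], "rot": [0, 0, 0]},
    {"jaw": 0, "offset": [0, 0, 0], "rot": [0, 0, 0]}
  ]
}}

```text
time_s: 19.25
eef_pos: [0.4475, -0.2284, -0.0302]
eef_rot: [0.002, 0.726, 0.687, 0.0]
wrist_force: [-2.1, 1.0, 10.3]
opening: 0.537
grasp_force: 59.6
```

```bash
python3 - <<'E'
from h import *
o=ctrl.get_obs();print(o["eef_pos"].round(4),o["opening"],o["wrist_force"].round(1))
Z=o["eef_pos"][2]+TIP
C=rows([pose([.4466,-.2277,.14],87),pose([*PADS[2],.16],87),pose([*PADS[2],Z+.025],87)])
E
```

```text
[ 0.4475 -0.2284 -0.0302] 0.5367547857382803 [-2.1  1.  10.3]
1 [0.1, -0.2, -44.1] [0.06, 0.05, -0.05]
2 [0.1, -0.2, -44.0] [0.06, 0.05, -0.05]
3 [0.2, -0.2, -44.1] [0.06, 0.05, -0.05]
  -> [ 0.4466 -0.2277  0.102 ]
4 [50.6, 3.7, -2.0] [-0.0, 0.0, -0.0]
5 [50.5, 3.7, -2.0] [-0.0, 0.0, -0.0]
6 [50.6, 3.8, -2.0] [-0.0, 0.0, -0.0]
7 [50.5, 3.7, -2.0] [-0.0, 0.0, -0.0]
8 [50.6, 3.7, -2.0] [-0.0, 0.0, -0.0]
9 [50.5, 3.7, -2.0] [-0.0, 0.0, -0.0]
10 [50.6, 3.7, -2.0] [-0.0, 0.0, -0.0]
11 [50.5, 3.8, -2.0] [-0.0, 0.0, -0.0]
12 [50.6, 3.7, -2.0] [-0.0, 0.0, -0.0]
13 [50.5, 3.7, -2.0] [-0.0, 0.0, -0.0]
  -> [0.5103 0.2752 0.122 ]
14 [0.0, 0.0, 42.4] [-0.0, 0.0, -0.0]
15 [0.0, 0.0, 42.4] [-0.0, 0.0, -0.0]
16 [0.0, 0.0, 42.3] [-0.0, 0.0, -0.0]
  -> [ 0.5103  0.2752 -0.0051]
```

>>> {"op": "apply_moves", "data": {
  "moves": [
    {"jaw": 0, "offset": [0, 0, -30], "rot": [0, 0, 0]},
    {"jaw": 0, "offset": [0, 0, -50], "rot": [0, 0, 0]},
    {"jaw": 0, "offset": [0, 0, -52], "rot": [0, 0, 0]},
    {"jaw": 0, "offset": [0, 0, 0], "rot": [0, 0, 0]},
    {"jaw": 0, "offset": [0, 0, 0], "rot": [0, 0, 0]}
  ]
}}

```text
time_s: 19.88
eef_pos: [0.4459, -0.2268, 0.0995]
eef_rot: [0.0, 0.726, 0.687, 0.0]
wrist_force: [-1.1, 1.3, -2.1]
opening: 0.532
grasp_force: 61.5
```

>>> {"op": "apply_moves", "data": {
  "moves": [
    {"jaw": 0, "offset": [30, 2, -5], "rot": [0, 0, 0]},
    {"jaw": 0, "offset": [50, 3.7, -5], "rot": [0, 0, 0]},
    {"jaw": 0, "offset": [50, 3.7, -5], "rot": [0, 0, 0]},
    {"jaw": 0, "offset": [50, 3.7, -5], "rot": [0, 0, 0]},
    {"jaw": 0, "offset": [50, 3.7, 0], "rot": [0, 0, 0]}
  ]
}}

```text
time_s: 20.5
eef_pos: [0.4744, 0.0036, 0.1179]
eef_rot: [-0.001, 0.726, 0.687, -0.001]
wrist_force: [0.8, -0.2, -1.4]
opening: 0.533
grasp_force: 61.5
```

>>> {"op": "apply_moves", "data": {
  "moves": [
    {"jaw": 0, "offset": [50, 3.7, 0], "rot": [0, 0, 0]},
    {"jaw": 0, "offset": [50, 3.7, 0], "rot": [0, 0, 0]},
    {"jaw": 0, "offset": [50, 3.7, 0], "rot": [0, 0, 0]},
    {"jaw": 0, "offset": [50, 3.7, 0], "rot": [0, 0, 0]},
    {"jaw": 0, "offset": [50, 3.7, 0], "rot": [0, 0, 0]}
  ]
}}

```text
time_s: 21.12
eef_pos: [0.5063, 0.2518, 0.1171]
eef_rot: [-0.001, 0.726, 0.687, -0.002]
wrist_force: [1.6, -0.8, -0.7]
opening: 0.528
grasp_force: 61.5
```

>>> {"op": "apply_moves", "data": {
  "moves": [
    {"jaw": 0, "offset": [25, 2, 0], "rot": [0, 0, 0]},
    {"jaw": 0, "offset": [0, 0, 0], "rot": [0, 0, 0]},
    {"jaw": 0, "offset": [0, 0, 0], "rot": [0, 0, 0]},
    {"jaw": 0, "offset": [0, 0, 0], "rot": [0, 0, 0]},
    {"jaw": 0, "offset": [0, 0, 0], "rot": [0, 0, 0]}
  ]
}}

```text
time_s: 21.75
eef_pos: [0.5112, 0.2744, 0.1192]
eef_rot: [-0.0, 0.727, 0.687, -0.0]
wrist_force: [0.9, 0.4, -0.7]
opening: 0.533
grasp_force: 61.5
```

```bash
cat >> h.py <<'E'
def held(n):
    """where the rim of the held pot stands, in tool mm, from the wrist camera"""
    o=ctrl.get_obs();im,d=ctrl.camera("wrist");P=world("wrist",d,d>0,o);T=tool(o);t=(P-T[:3,3])@T[:3,:3]*1000
    h,r=POTS[n];k=(abs(t[:,0])<45)&(abs(t[:,1])<r*1000-3)&(t[:,2]>-95)&(t[:,2]<-20);q=t[k]
    print("held",k.sum(),"x",np.percentile(q[:,0],[1,50,99]).round(1),"y",np.percentile(q[:,1],[1,50,99]).round(1),"z",np.percentile(q[:,2],[2,25,50,75,98]).round(1))
    return o,im
E
python3 - <<'E'
from h import *
o,im=held("S");print(o["eef_pos"].round(4),o["opening"].round(3),o["wrist_force"].round(1))
cv2.imwrite("pics/i1.png",im[:,:,::-1])
rows([pose([*PADS[2],-.0302+TIP+.0125+.02],87)])
E
```

```text
held 10167 x [-21.4   2.6  23.7] y [-20.8   0.   21. ] z [-73.1 -68.5 -66.7 -60.3 -51.9]Traceback (most recent call last):
  File "<stdin>", line 2, in <module>
AttributeError: 'float' object has no attribute 'round'
```

>>> {"op": "apply_moves", "data": {
  "moves": [
    {"jaw": 0, "offset": [0, -0.5, 45], "rot": [0, 0, 0]},
    {"jaw": 0, "offset": [0, 0, 45], "rot": [0, 0, 0]},
    {"jaw": 0, "offset": [0, 0, 25], "rot": [0, 0, 0]},
    {"jaw": 0, "offset": [0, 0, 10], "rot": [0, 0, 0]},
    {"jaw": 0, "offset": [0, 0, 0], "rot": [0, 0, 0]}
  ]
}}

```text
time_s: 22.42
eef_pos: [0.5106, 0.2751, -0.0058]
eef_rot: [-0.0, 0.726, 0.687, -0.0]
wrist_force: [0.6, 0.8, -0.3]
opening: 0.533
grasp_force: 61.6
```

```bash
python3 - <<'E'
from h import *
o,im=held("S");print(o["eef_pos"].round(4),o["wrist_force"].round(1))
cv2.imwrite("pics/i1.png",im[:,:,::-1])
rows([pose([*PADS[2],-.0302+TIP+.0125],87)])
E
```

```text
held 10178 x [-21.4   2.6  23.7] y [-20.7   0.   21. ] z [-73.1 -68.5 -66.7 -60.3 -52. ]
[ 0.5106  0.2751 -0.0058] [ 0.6  0.8 -0.3]
1 [-0.3, -1.1, 12.8] [0.07, -0.03, -0.18]
  -> [ 0.5103  0.2752 -0.0177]
```

View pics/i1.png

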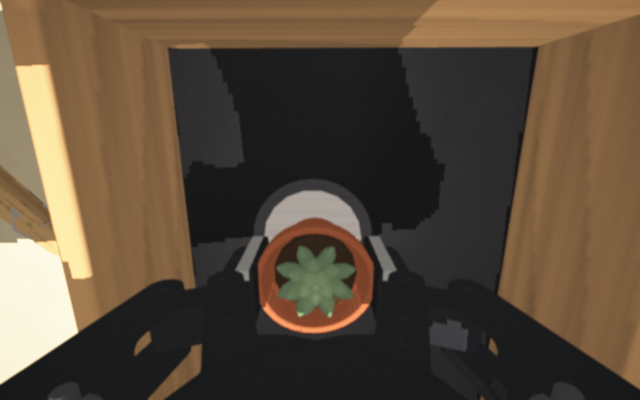

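The small pot is held upright at (315,283), its pad showing just behind at (313,230). Lowering, releasing and retreating.

>>> {"op": "apply_moves", "data": {
  "moves": [
    {"jaw": 0, "offset": [-0.5, -0.3, 6], "rot": [0, 0, 0]},
    {"jaw": 0, "offset": [0, 0, 6], "rot": [0, 0, 0]},
    {"jaw": 0, "offset": [0, 0, 0.5], "rot": [0, 0, 0]},
    {"jaw": 0, "offset": [0, 0, 0], "rot": [0, 0, 0]},
    {"jaw": 0.6, "offset": [0, 0, 0], "rot": [0, 0, 0]}
  ]
}}

```text
time_s: 23.1
eef_pos: [0.5102, 0.2749, -0.0182]
eef_rot: [-0.0, 0.726, 0.687, -0.0]
wrist_force: [0.7, -0.1, -0.2]
opening: 0.601
grasp_force: 0.0
```

>>> {"op": "apply_moves", "data": {
  "moves": [
    {"jaw": 0.85, "offset": [0, 0, 0], "rot": [0, 0, 0]},
    {"jaw": 0.85, "offset": [0, 0, 0], "rot": [0, 0, 0]},
    {"jaw": 0.85, "offset": [0, 0, -30], "rot": [0, 0, 0]},
    {"jaw": 0.9, "offset": [0, 0, -50], "rot": [0, 0, 0]},
    {"jaw": 0.9, "offset": [-20, 0, -50], "rot": [0, 0, 0]}
  ]
}}

```text
time_s: 23.72
eef_pos: [0.5088, 0.2554, 0.1129]
eef_rot: [-0.0, 0.726, 0.688, -0.0]
wrist_force: [0.5, -0.0, 0.3]
opening: 0.901
grasp_force: 0.0
```

```bash
python3 - <<'E'
from h import *
o,im,_=rims("wrist",dict(S=PADS[2]),base=.012);print(PADS[2],o["eef_pos"].round(4))
rims("top",dict(S=PADS[2]),base=.012)
rims("scene",dict(S=PADS[2]),base=.012); rims("scene",dict(M=(.576,-.25),L=(.441,-.376)))
rows([pose([.576,-.30,.22],87)])
E
```

```text
wrist S 1720 enc [0.5112 0.2752] 24.3 fit [0.5112 0.2755] bins 36
[0.5103 0.2752] [0.5088 0.2554 0.1129]
top S 121 enc [0.5108 0.2754] 24.0 fit [0.5108 0.2775] bins 35
scene S 292 enc [0.5097 0.2756] 24.6 fit [0.5095 0.2755] bins 36
scene M 153 enc [ 0.5747 -0.2501] 31.5 fit [ 0.5745 -0.2495] bins 36
scene L 181 enc [ 0.4393 -0.378 ] 35.8 fit [ 0.4411 -0.3756] bins 36
1 [-50.0, 8.8, -6.3] [0.01, -0.0, -0.02]
2 [-50.0, 8.8, -6.3] [0.01, -0.0, -0.02]
3 [-50.1, 8.8, -6.3] [0.01, -0.0, -0.02]
4 [-50.0, 8.8, -6.3] [0.01, -0.0, -0.02]
5 [-50.0, 8.7, -6.3] [0.01, -0.0, -0.02]
6 [-50.1, 8.8, -6.3] [0.01, -0.0, -0.02]
7 [-50.0, 8.7, -6.3] [0.01, -0.0, -0.02]
8 [-50.1, 8.7, -6.3] [0.01, -0.0, -0.02]
9 [-50.0, 8.7, -6.3] [0.01, -0.0, -0.02]
10 [-50.1, 8.6, -6.3] [0.01, -0.0, -0.02]
11 [-50.0, 8.7, -6.4] [0.01, -0.0, -0.02]
  -> [ 0.576 -0.3    0.182]
```

>>> {"op": "apply_moves", "data": {
  "moves": [
    {"jaw": 1, "offset": [-50, 9, -6], "rot": [0, 0, 0]},
    {"jaw": 1, "offset": [-50, 9, -6], "rot": [0, 0, 0]},
    {"jaw": 1, "offset": [-50, 9, -6], "rot": [0, 0, 0]},
    {"jaw": 1, "offset": [-50, 9, -6], "rot": [0, 0, 0]},
    {"jaw": 1, "offset": [-50, 9, -6], "rot": [0, 0, 0]}
  ]
}}

```text
time_s: 24.55
eef_pos: [0.5379, 0.0023, 0.1393]
eef_rot: [-0.003, 0.726, 0.688, -0.001]
wrist_force: [-3.1, 2.3, -0.4]
opening: 1.002
grasp_force: 0.0
```

>>> {"op": "apply_moves", "data": {
  "moves": [
    {"jaw": 1, "offset": [-50, 9, 0], "rot": [0, 0, 0]},
    {"jaw": 1, "offset": [-50, 9, 0], "rot": [0, 0, 0]},
    {"jaw": 1, "offset": [-50, 9, 0], "rot": [0, 0, 0]},
    {"jaw": 1, "offset": [-50, 9, 0], "rot": [0, 0, 0]},
    {"jaw": 1, "offset": [-50, 9, 0], "rot": [0, 0, 0]}
  ]
}}

```text
time_s: 25.18
eef_pos: [0.5705, -0.25, 0.1392]
eef_rot: [-0.002, 0.726, 0.687, -0.0]
wrist_force: [0.9, -0.2, -0.0]
opening: 1.0
grasp_force: 0.0
```

>>> {"op": "apply_moves", "data": {
  "moves": [
    {"jaw": 1, "offset": [-15, 2, 20], "rot": [0, 0, 0]},
    {"jaw": 1, "offset": [0, 0, 20], "rot": [0, 0, 0]},
    {"jaw": 1, "offset": [0, 0, 0], "rot": [0, 0, 0]},
    {"jaw": 1, "offset": [0, 0, 0], "rot": [0, 0, 0]},
    {"jaw": 1, "offset": [0, 0, 0], "rot": [0, 0, 0]}
  ]
}}

```text
time_s: 25.8
eef_pos: [0.5733, -0.2637, 0.1027]
eef_rot: [0.001, 0.726, 0.688, 0.0]
wrist_force: [0.7, -0.3, 0.3]
opening: 1.001
grasp_force: 0.0
```

```bash
python3 - <<'E'
from h import *
o,im,r=rims("wrist",dict(M=(.576,-.25)));print(o["eef_pos"].round(4))
m=r.get("M",np.array([.5764,-.25])); rows([pose([*m,.013],87)])
E
```

```text
wrist M 2102 enc [ 0.5769 -0.2503] 29.3 fit [ 0.5767 -0.2502] bins 36
[ 0.5733 -0.2637  0.1027]
1 [4.7, 0.8, 42.6] [0.03, 0.02, -0.03]
2 [4.6, 0.9, 42.6] [0.03, 0.02, -0.03]
3 [4.7, 0.9, 42.5] [0.03, 0.02, -0.03]
  -> [ 0.5767 -0.2502 -0.025 ]
```

>>> {"op": "apply_moves", "data": {
  "moves": [
    {"jaw": 1, "offset": [7, 1.5, 25], "rot": [0, 0, 0]},
    {"jaw": 1, "offset": [7, 1.5, 45], "rot": [0, 0, 0]},
    {"jaw": 1, "offset": [0, 0, 45], "rot": [0, 0, 0]},
    {"jaw": 1, "offset": [0, 0, 12.5], "rot": [0, 0, 0]},
    {"jaw": 0, "offset": [0, 0, 0], "rot": [0, 0, 0]}
  ]
}}

```text
time_s: 26.48
eef_pos: [0.5764, -0.2506, -0.0255]
eef_rot: [-0.0, 0.726, 0.687, -0.0]
wrist_force: [-0.5, 0.2, 1.1]
opening: 0.816
grasp_force: 0.0
```

>>> {"op": "apply_moves", "data": {
  "moves": [
    {"jaw": 0, "offset": [0, 0, 0], "rot": [0, 0, 0]},
    {"jaw": 0, "offset": [0, 0, 0], "rot": [0, 0, 0]},
    {"jaw": 0, "offset": [0, 0, 0], "rot": [0, 0, 0]},
    {"jaw": 0, "offset": [0, 0, 0], "rot": [0, 0, 0]},
    {"jaw": 0, "offset": [0, 0, 0], "rot": [0, 0, 0]}
  ]
}}

```text
time_s: 27.1
eef_pos: [0.5782, -0.2518, -0.0233]
eef_rot: [0.002, 0.726, 0.687, 0.001]
wrist_force: [-0.7, 0.9, 7.2]
opening: 0.641
grasp_force: 63.8
```

```bash
python3 - <<'E'
from h import *
o=ctrl.get_obs();print(o["eef_pos"].round(4),o["opening"],o["wrist_force"].round(1))
C=rows([pose([.5767,-.2502,.155],87),pose([*PADS[1],.155],87)])
E
```

```text
[ 0.5782 -0.2518 -0.0233] 0.6412062615427339 [-0.7  0.9  7.2]
1 [0.4, -0.3, -46.8] [0.07, 0.04, -0.06]
2 [0.5, -0.4, -46.7] [0.07, 0.04, -0.06]
3 [0.4, -0.5, -46.8] [0.07, 0.04, -0.06]
  -> [ 0.5767 -0.2502  0.117 ]
4 [52.1, -11.7, -0.0] [0.0, 0.0, 0.0]
5 [52.2, -11.7, -0.0] [0.0, 0.0, 0.0]
6 [52.1, -11.8, -0.0] [0.0, 0.0, 0.0]
7 [52.2, -11.7, -0.0] [0.0, 0.0, 0.0]
8 [52.1, -11.7, -0.0] [0.0, 0.0, 0.0]
9 [52.2, -11.7, -0.0] [0.0, 0.0, 0.0]
10 [52.1, -11.8, -0.0] [0.0, 0.0, 0.0]
11 [52.2, -11.7, -0.0] [0.0, 0.0, 0.0]
  -> [0.5048 0.1713 0.117 ]
```

>>> {"op": "apply_moves", "data": {
  "moves": [
    {"jaw": 0, "offset": [0, 0, -35], "rot": [0, 0, 0]},
    {"jaw": 0, "offset": [0, 0, -50], "rot": [0, 0, 0]},
    {"jaw": 0, "offset": [0, 0, -55], "rot": [0, 0, 0]},
    {"jaw": 0, "offset": [30, -7, 0], "rot": [0, 0, 0]},
    {"jaw": 0, "offset": [50, -11.3, 0], "rot": [0, 0, 0]}
  ]
}}

```text
time_s: 27.72
eef_pos: [0.5633, -0.1706, 0.1162]
eef_rot: [0.002, 0.727, 0.686, 0.001]
wrist_force: [-0.3, 0.5, -1.5]
opening: 0.643
grasp_force: 63.8
```

>>> {"op": "apply_moves", "data": {
  "moves": [
    {"jaw": 0, "offset": [52, -11.7, 0], "rot": [0, 0, 0]},
    {"jaw": 0, "offset": [52, -11.7, 0], "rot": [0, 0, 0]},
    {"jaw": 0, "offset": [52, -11.7, 0], "rot": [0, 0, 0]},
    {"jaw": 0, "offset": [52, -11.7, 0], "rot": [0, 0, 0]},
    {"jaw": 0, "offset": [52, -11.7, 0], "rot": [0, 0, 0]}
  ]
}}

```text
time_s: 28.35
eef_pos: [0.5182, 0.0947, 0.115]
eef_rot: [0.001, 0.726, 0.687, 0.001]
wrist_force: [0.5, -0.1, -1.1]
opening: 0.637
grasp_force: 63.8
```

>>> {"op": "apply_moves", "data": {
  "moves": [
    {"jaw": 0, "offset": [52, -11.7, 0], "rot": [0, 0, 0]},
    {"jaw": 0, "offset": [25, -5, 0], "rot": [0, 0, 0]},
    {"jaw": 0, "offset": [0, 0, 0], "rot": [0, 0, 0]},
    {"jaw": 0, "offset": [0, 0, 0], "rot": [0, 0, 0]},
    {"jaw": 0, "offset": [0, 0, 0], "rot": [0, 0, 0]}
  ]
}}

```text
time_s: 28.98
eef_pos: [0.5063, 0.1699, 0.1143]
eef_rot: [0.0, 0.727, 0.687, 0.0]
wrist_force: [-0.3, -0.0, -1.0]
opening: 0.642
grasp_force: 63.8
```

```bash
python3 - <<'E'
from h import *
o,im=held("M");print(o["eef_pos"].round(4),o["wrist_force"].round(1))
rims("wrist",dict(M=o["eef_pos"][:2]),base=o["eef_pos"][2]+.0233)
rows([pose([*PADS[1],-.0113+TIP],87)])
E
```

```text
held 14477 x [-24.5   4.4  29.1] y [-25.    0.4  25.4] z [-75.6 -70.  -67.8 -60.6 -48.5]
[0.5063 0.1699 0.1143] [-0.3 -0.  -1. ]
wrist M 8772 enc [0.5076 0.1762] 41.1 fit [0.5078 0.171 ] bins 36
1 [0.4, -0.5, 41.9] [0.0, 0.0, -0.09]
2 [0.5, -0.6, 41.8] [0.0, 0.0, -0.09]
3 [0.4, -0.5, 41.9] [0.0, 0.0, -0.09]
  -> [ 0.5048  0.1713 -0.0113]
```

>>> {"op": "apply_moves", "data": {
  "moves": [
    {"jaw": 0, "offset": [0.3, -1.6, 40], "rot": [0, 0, 0]},
    {"jaw": 0, "offset": [0, 0, 50], "rot": [0, 0, 0]},
    {"jaw": 0, "offset": [0, 0, 20], "rot": [0, 0, 0]},
    {"jaw": 0, "offset": [0, 0, 8], "rot": [0, 0, 0]},
    {"jaw": 0, "offset": [0, 0, 0], "rot": [0, 0, 0]}
  ]
}}

```text
time_s: 29.7
eef_pos: [0.5047, 0.171, -0.0037]
eef_rot: [-0.0, 0.727, 0.687, -0.0]
wrist_force: [-0.7, 0.1, -0.9]
opening: 0.641
grasp_force: 63.8
```

```bash
python3 - <<'E'
from h import *
o,im=held("M");print(o["eef_pos"].round(4),o["wrist_force"].round(1))
E
```

```text
held 14457 x [-24.5   4.3  29.1] y [-25.    0.4  25.5] z [-75.6 -70.  -67.8 -60.6 -48.6]
[ 0.5047  0.171  -0.0037] [-0.7  0.1 -0.9]
```

>>> {"op": "apply_moves", "data": {
  "moves": [
    {"jaw": 0, "offset": [-0.6, 0, 4], "rot": [0, 0, 0]},
    {"jaw": 0, "offset": [0, 0, 3], "rot": [0, 0, 0]},
    {"jaw": 0, "offset": [0, 0, 1], "rot": [0, 0, 0]},
    {"jaw": 0, "offset": [0, 0, 0], "rot": [0, 0, 0]},
    {"jaw": 0.7, "offset": [0, 0, 0], "rot": [0, 0, 0]}
  ]
}}

```text
time_s: 30.38
eef_pos: [0.5046, 0.1708, -0.0116]
eef_rot: [0.0, 0.726, 0.687, 0.0]
wrist_force: [-0.8, -0.3, -0.4]
opening: 0.702
grasp_force: 0.0
```

>>> {"op": "apply_moves", "data": {
  "moves": [
    {"jaw": 0.85, "offset": [0, 0, 0], "rot": [0, 0, 0]},
    {"jaw": 0.85, "offset": [0, 0, 0], "rot": [0, 0, 0]},
    {"jaw": 0.85, "offset": [0, 0, -30], "rot": [0, 0, 0]},
    {"jaw": 0.9, "offset": [0, 0, -50], "rot": [0, 0, 0]},
    {"jaw": 1, "offset": [-20, 0, -50], "rot": [0, 0, 0]}
  ]
}}

```text
time_s: 31.0
eef_pos: [0.5029, 0.1512, 0.1193]
eef_rot: [-0.0, 0.726, 0.688, -0.0]
wrist_force: [0.8, -0.6, 0.9]
opening: 1.003
grasp_force: 0.0
```

```bash
python3 - <<'E'
from h import *
g=dict(M=PADS[1],S=PADS[2]);print(PADS)
o,im,_=rims("wrist",g,base=.012);rims("top",g,base=.012);rims("scene",g,base=.012); rims("scene",dict(L=(.441,-.376)))
rows([pose([.4415,-.376,.15],87)])
E
```

```text
[array([0.4994, 0.0675]), array([0.5048, 0.1713]), array([0.5103, 0.2752])]
wrist M 2085 enc [0.5049 0.1722] 29.2 fit [0.5049 0.1721] bins 36
wrist S 2195 enc [0.511  0.2751] 24.4 fit [0.511 0.275] bins 36
top M 24 enc [0.5017 0.1523] 19.5 fit [0.4956 0.1225] bins 16
scene M 314 enc [0.5027 0.172 ] 30.5 fit [0.5031 0.1726] bins 36
scene S 296 enc [0.5095 0.2761] 24.8 fit [0.5094 0.2758] bins 36
scene L 176 enc [ 0.4389 -0.3747] 34.8 fit [ 0.4409 -0.3752] bins 35
1 [-52.9, -3.3, 0.7] [0.02, -0.0, -0.02]
2 [-53.0, -3.3, 0.7] [0.02, -0.0, -0.02]
3 [-52.9, -3.4, 0.7] [0.02, -0.0, -0.02]
4 [-52.9, -3.4, 0.7] [0.02, -0.0, -0.02]
5 [-52.9, -3.4, 0.7] [0.02, -0.0, -0.02]
6 [-53.0, -3.4, 0.7] [0.02, -0.0, -0.02]
7 [-52.9, -3.4, 0.7] [0.02, -0.0, -0.02]
8 [-52.9, -3.4, 0.7] [0.02, -0.0, -0.02]
9 [-52.9, -3.5, 0.8] [0.02, -0.0, -0.02]
10 [-52.9, -3.5, 0.7] [0.02, -0.0, -0.02]
  -> [ 0.4415 -0.376   0.112 ]
```

>>> {"op": "apply_moves", "data": {
  "moves": [
    {"jaw": 1, "offset": [-53, -3.4, 0], "rot": [0, 0, 0]},
    {"jaw": 1, "offset": [-53, -3.4, 0], "rot": [0, 0, 0]},
    {"jaw": 1, "offset": [-53, -3.4, 0], "rot": [0, 0, 0]},
    {"jaw": 1, "offset": [-53, -3.4, 0], "rot": [0, 0, 0]},
    {"jaw": 1, "offset": [-53, -3.4, 0], "rot": [0, 0, 0]}
  ]
}}

```text
time_s: 31.82
eef_pos: [0.4702, -0.1136, 0.1164]
eef_rot: [-0.001, 0.726, 0.687, -0.0]
wrist_force: [0.7, 0.1, -0.1]
opening: 1.0
grasp_force: 0.0
```

>>> {"op": "apply_moves", "data": {
  "moves": [
    {"jaw": 1, "offset": [-53, -3.4, 0], "rot": [0, 0, 0]},
    {"jaw": 1, "offset": [-53, -3.4, 0], "rot": [0, 0, 0]},
    {"jaw": 1, "offset": [-53, -3.4, 0], "rot": [0, 0, 0]},
    {"jaw": 1, "offset": [-53, -3.4, 0], "rot": [0, 0, 0]},
    {"jaw": 1, "offset": [-53, -3.4, 0], "rot": [0, 0, 0]}
  ]
}}

```text
time_s: 32.45
eef_pos: [0.439, -0.377, 0.1159]
eef_rot: [-0.002, 0.726, 0.687, 0.0]
wrist_force: [0.3, -0.1, 0.7]
opening: 0.997
grasp_force: 0.0
```

>>> {"op": "apply_moves", "data": {
  "moves": [
    {"jaw": 1, "offset": [-10, 0, 5], "rot": [0, 0, 0]},
    {"jaw": 1, "offset": [0, 0, 0], "rot": [0, 0, 0]},
    {"jaw": 1, "offset": [0, 0, 0], "rot": [0, 0, 0]},
    {"jaw": 1, "offset": [0, 0, 0], "rot": [0, 0, 0]},
    {"jaw": 1, "offset": [0, 0, 0], "rot": [0, 0, 0]}
  ]
}}

```text
time_s: 33.08
eef_pos: [0.4399, -0.3857, 0.1135]
eef_rot: [0.0, 0.726, 0.688, 0.0]
wrist_force: [0.0, -0.2, -0.0]
opening: 1.0
grasp_force: 0.0
```

```bash
python3 - <<'E'
from h import *
o,im,r=rims("wrist",dict(L=(.441,-.376)));print(o["eef_pos"].round(4))
m=r["L"]; rows([pose([*m,.017],87)])
E
```

```text
wrist L 2308 enc [ 0.4428 -0.3771] 32.5 fit [ 0.4429 -0.3767] bins 36
[ 0.4399 -0.3857  0.1135]
1 [3.1, 0.8, 44.8] [0.01, 0.01, -0.04]
2 [3.2, 0.8, 44.9] [0.01, 0.01, -0.04]
3 [3.1, 0.9, 44.8] [0.01, 0.01, -0.04]
  -> [ 0.4429 -0.3767 -0.021 ]
```

>>> {"op": "apply_moves", "data": {
  "moves": [
    {"jaw": 1, "offset": [9.4, 2.5, 25], "rot": [0, 0, 0]},
    {"jaw": 1, "offset": [0, 0, 50], "rot": [0, 0, 0]},
    {"jaw": 1, "offset": [0, 0, 45], "rot": [0, 0, 0]},
    {"jaw": 1, "offset": [0, 0, 14], "rot": [0, 0, 0]},
    {"jaw": 0, "offset": [0, 0, 0], "rot": [0, 0, 0]}
  ]
}}

```text
time_s: 33.75
eef_pos: [0.4424, -0.377, -0.0209]
eef_rot: [-0.001, 0.726, 0.687, 0.0]
wrist_force: [0.8, 0.2, 0.5]
opening: 0.819
grasp_force: 0.0
```

>>> {"op": "apply_moves", "data": {
  "moves": [
    {"jaw": 0, "offset": [0, 0, 0], "rot": [0, 0, 0]},
    {"jaw": 0, "offset": [0, 0, 0], "rot": [0, 0, 0]},
    {"jaw": 0, "offset": [0, 0, 0], "rot": [0, 0, 0]},
    {"jaw": 0, "offset": [0, 0, 0], "rot": [0, 0, 0]},
    {"jaw": 0, "offset": [0, 0, 0], "rot": [0, 0, 0]}
  ]
}}

```text
time_s: 34.38
eef_pos: [0.4434, -0.3784, -0.0193]
eef_rot: [0.001, 0.726, 0.687, -0.0]
wrist_force: [-1.1, 0.7, 6.8]
opening: 0.723
grasp_force: 65.8
```

```bash
python3 - <<'E'
from h import *
o=ctrl.get_obs();print(o["eef_pos"].round(4),o["opening"],o["wrist_force"].round(1))
C=rows([pose([.4429,-.3767,.155],87),pose([*PADS[0],.155],87)])
E
```

```text
[ 0.4434 -0.3784 -0.0193] 0.722963298719095 [-1.1  0.7  6.8]
1 [0.5, -0.1, -45.4] [0.03, 0.04, -0.06]
2 [0.4, -0.1, -45.5] [0.03, 0.04, -0.06]
3 [0.6, -0.2, -45.4] [0.03, 0.04, -0.06]
  -> [ 0.4429 -0.3767  0.117 ]
4 [49.6, 3.7, 0.0] [0.0, -0.0, 0.0]
5 [49.6, 3.7, 0.0] [0.0, -0.0, 0.0]
6 [49.6, 3.7, 0.0] [0.0, -0.0, 0.0]
7 [49.6, 3.7, 0.0] [0.0, -0.0, 0.0]
8 [49.7, 3.7, 0.0] [0.0, -0.0, 0.0]
9 [49.6, 3.7, 0.0] [0.0, -0.0, 0.0]
10 [49.6, 3.7, 0.0] [0.0, -0.0, 0.0]
11 [49.6, 3.7, 0.0] [0.0, -0.0, 0.0]
12 [49.6, 3.7, 0.1] [0.0, -0.0, 0.0]
  -> [0.4994 0.0675 0.117 ]
```

>>> {"op": "apply_moves", "data": {
  "moves": [
    {"jaw": 0, "offset": [0, 0, -35], "rot": [0, 0, 0]},
    {"jaw": 0, "offset": [0, 0, -50], "rot": [0, 0, 0]},
    {"jaw": 0, "offset": [0, 0, -53], "rot": [0, 0, 0]},
    {"jaw": 0, "offset": [30, 2.2, 0], "rot": [0, 0, 0]},
    {"jaw": 0, "offset": [50, 3.7, 0], "rot": [0, 0, 0]}
  ]
}}

```text
time_s: 35.0
eef_pos: [0.4532, -0.2985, 0.1184]
eef_rot: [0.001, 0.727, 0.686, 0.0]
wrist_force: [-0.4, 0.3, -1.1]
opening: 0.72
grasp_force: 65.9
```

>>> {"op": "apply_moves", "data": {
  "moves": [
    {"jaw": 0, "offset": [55, 4.1, 0], "rot": [0, 0, 0]},
    {"jaw": 0, "offset": [55, 4.1, 0], "rot": [0, 0, 0]},
    {"jaw": 0, "offset": [55, 4.1, 0], "rot": [0, 0, 0]},
    {"jaw": 0, "offset": [55, 4.1, 0], "rot": [0, 0, 0]},
    {"jaw": 0, "offset": [55, 4.1, 0], "rot": [0, 0, 0]}
  ]
}}

```text
time_s: 35.62
eef_pos: [0.4885, -0.0225, 0.1175]
eef_rot: [0.0, 0.726, 0.687, 0.0]
wrist_force: [0.8, -0.3, -0.8]
opening: 0.722
grasp_force: 65.9
```

>>> {"op": "apply_moves", "data": {
  "moves": [
    {"jaw": 0, "offset": [55, 4.1, 0], "rot": [0, 0, 0]},
    {"jaw": 0, "offset": [35, 2.8, 0], "rot": [0, 0, 0]},
    {"jaw": 0, "offset": [0, 0, 0], "rot": [0, 0, 0]},
    {"jaw": 0, "offset": [0, 0, 0], "rot": [0, 0, 0]},
    {"jaw": 0, "offset": [0, 0, 0], "rot": [0, 0, 0]}
  ]
}}

```text
time_s: 36.25
eef_pos: [0.5003, 0.0641, 0.1172]
eef_rot: [0.0, 0.727, 0.687, -0.0]
wrist_force: [-0.3, 0.3, -1.2]
opening: 0.721
grasp_force: 65.9
```

```bash
python3 - <<'E'
from h import *
o,im=held("L");print(o["eef_pos"].round(4),o["wrist_force"].round(1))
cv2.imwrite("pics/j1.png",im[:,:,::-1])
rows([pose([*PADS[0],-.0073+TIP],87)])
E
```

```text
held 17457 x [-26.    5.3  32.3] y [-27.9   0.4  28.4] z [-78.1 -71.9 -69.  -61.3 -33.1]
[0.5003 0.0641 0.1172] [-0.3  0.3 -1.2]
1 [1.1, -0.4, 41.5] [-0.0, 0.0, -0.09]
2 [1.1, -0.3, 41.5] [-0.0, 0.0, -0.09]
3 [1.2, -0.4, 41.5] [-0.0, 0.0, -0.09]
  -> [ 0.4994  0.0675 -0.0073]
```

View pics/j1.png

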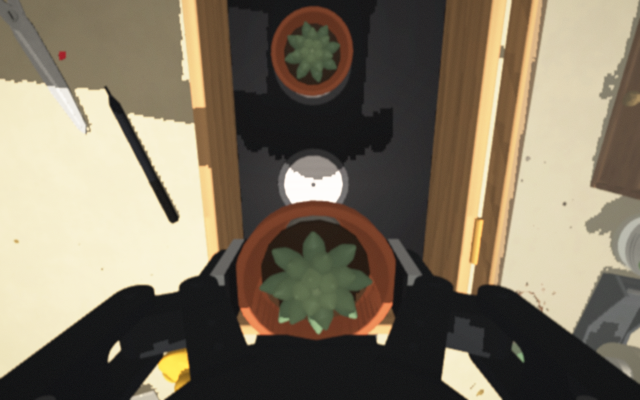

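The large pot is held upright at (315,270). The medium pot stands on its pad at (312,52), and pad0's centre dot is at (313,184).

```bash
python3 - <<'E'
from h import *
g=cv2.imread("pics/j1.png",0);o=ctrl.get_obs()
s=g[175:195,304:324].astype(float);print(s[5:14,5:14].astype(int))
p=ctrl.camera_params("wrist");T=tool(o)@p["mount"]
for uv in((313,184),(314,185)):
    r=T[:3,:3]@np.linalg.inv(p["K"])@np.r_[uv,1];print((T[:3,3]+r*(.012-T[2,3])/r[2]).round(4))
rows([pose([.4990,.0662,-.0073+TIP+.008],87)])
E
```

```text
[[253 253 253 252 246 242 244 245 245]
 [253 253 252 250 246 248 251 252 253]
 [253 251 244 228 220 233 247 252 253]
 [253 248 220 167 152 176 229 251 253]
 [254 248 201 134 117 139 213 251 254]
 [254 250 213 142 125 149 224 252 254]
 [254 252 236 199 185 206 241 252 253]
 [253 253 250 245 243 246 251 253 253]
 [253 253 252 252 252 252 252 253 253]]
[0.4994 0.067  0.012 ]
[0.5003 0.066  0.012 ]
1 [0.7, -0.5, 38.8] [-0.0, 0.0, -0.09]
2 [0.7, -0.5, 38.9] [-0.0, 0.0, -0.09]
3 [0.6, -0.4, 38.8] [-0.0, 0.0, -0.09]
  -> [0.499  0.0662 0.0007]
```

>>> {"op": "apply_moves", "data": {
  "moves": [
    {"jaw": 0, "offset": [1.7, -1.3, 40], "rot": [0, 0, 0]},
    {"jaw": 0, "offset": [0, 0, 50], "rot": [0, 0, 0]},
    {"jaw": 0, "offset": [0, 0, 20], "rot": [0, 0, 0]},
    {"jaw": 0, "offset": [0, 0, 6], "rot": [0, 0, 0]},
    {"jaw": 0, "offset": [0, 0, 0], "rot": [0, 0, 0]}
  ]
}}

```text
time_s: 36.92
eef_pos: [0.4996, 0.0664, 0.0016]
eef_rot: [0.0, 0.727, 0.687, 0.0]
wrist_force: [0.6, -0.7, -0.7]
opening: 0.722
grasp_force: 65.9
```

```bash
python3 - <<'E'
from h import *
o,im=held("L");print(o["eef_pos"].round(4),o["wrist_force"].round(1))
rows([pose([.4990,.0658,-.0073+TIP],87)])
E
```

```text
held 17443 x [-26.    5.3  32.3] y [-27.9   0.4  28.4] z [-78.1 -71.8 -68.9 -61.3 -33.5]
[0.4996 0.0664 0.0016] [ 0.6 -0.7 -0.7]
1 [-0.7, -1.1, 9.5] [0.09, 0.01, -0.21]
  -> [ 0.499   0.0658 -0.0073]
```

>>> {"op": "apply_moves", "data": {
  "moves": [
    {"jaw": 0, "offset": [-0.6, -0.6, 5], "rot": [0, 0, 0]},
    {"jaw": 0, "offset": [0, 0, 3.5], "rot": [0, 0, 0]},
    {"jaw": 0, "offset": [0, 0, 0.9], "rot": [0, 0, 0]},
    {"jaw": 0, "offset": [0, 0, 0], "rot": [0, 0, 0]},
    {"jaw": 0.8, "offset": [0, 0, 0], "rot": [0, 0, 0]}
  ]
}}

```text
time_s: 37.6
eef_pos: [0.4989, 0.0664, -0.0078]
eef_rot: [0.0, 0.726, 0.687, 0.0]
wrist_force: [0.2, 0.9, -0.4]
opening: 0.801
grasp_force: 0.0
```

>>> {"op": "apply_moves", "data": {
  "moves": [
    {"jaw": 0.9, "offset": [0, 0, 0], "rot": [0, 0, 0]},
    {"jaw": 0.9, "offset": [0, 0, 0], "rot": [0, 0, 0]},
    {"jaw": 0.9, "offset": [0, 0, -30], "rot": [0, 0, 0]},
    {"jaw": 0.9, "offset": [0, 0, -50], "rot": [0, 0, 0]},
    {"jaw": 0.9, "offset": [-20, 0, -60], "rot": [0, 0, 0]}
  ]
}}

```text
time_s: 38.22
eef_pos: [0.4963, 0.0473, 0.1316]
eef_rot: [-0.001, 0.726, 0.688, -0.001]
wrist_force: [0.7, -0.1, -0.9]
opening: 0.9
grasp_force: 0.0
```

>>> {"op": "apply_moves", "data": {
  "moves": [
    {"jaw": 0.9, "offset": [-20, 0, -30], "rot": [0, 0, 0]},
    {"jaw": 0.9, "offset": [0, 0, 0], "rot": [0, 0, 0]},
    {"jaw": 0.9, "offset": [0, 0, 0], "rot": [0, 0, 0]},
    {"jaw": 0.9, "offset": [0, 0, 0], "rot": [0, 0, 0]},
    {"jaw": 0.9, "offset": [0, 0, 0], "rot": [0, 0, 0]}
  ]
}}

```text
time_s: 38.85
eef_pos: [0.4955, 0.0272, 0.1598]
eef_rot: [-0.001, 0.726, 0.688, -0.001]
wrist_force: [-0.3, -0.1, -0.0]
opening: 0.899
grasp_force: 0.0
```

```bash
python3 - <<'E'
from h import *
g=dict(L=PADS[0],M=PADS[1],S=PADS[2])
o,im,_=rims("wrist",g,base=.012);rims("scene",g,base=.012);print(o["eef_pos"].round(4))
cv2.imwrite("pics/k1.png",im[:,:,::-1])
d=ctrl.camera("scene")[1];L=(world("scene",d,d>0)-B0)@RB
k=(abs(L[:,1])<.19)&(L[:,0]>.06)&(L[:,0]<.14)&(L[:,2]>.11)&(L[:,2]<.27);print("cover",1.5708-np.arctan(-np.polyfit(L[k,2],L[k,0],1)[0]))
bar=box(.098+.1916*np.cos(np.pi-.2425-1.5),0,.086+.1916*np.sin(np.pi-.2425-1.5));print(bar)
rows([pose([.55,.10,.35],87),pose(bar+[0,0,.06],87),pose(bar-[0,0,.012],87)])
E
```

```text
wrist L 1947 enc [0.4991 0.067 ] 32.4 fit [0.4991 0.0674] bins 36
wrist M 1397 enc [0.5047 0.1716] 29.0 fit [0.5045 0.1707] bins 33
scene L 319 enc [0.4986 0.068 ] 34.2 fit [0.497  0.0677] bins 36
scene M 319 enc [0.5041 0.172 ] 30.3 fit [0.5031 0.1725] bins 36
scene S 306 enc [0.5091 0.2747] 24.9 fit [0.5095 0.2757] bins 36
[0.4955 0.0272 0.1598]
cover 1.6269768022100464
[0.65455784 0.16395775 0.27478254]
1 [19.0, 12.4, -37.9] [-0.02, -0.0, -0.04]
2 [18.9, 12.5, -37.9] [-0.02, -0.0, -0.04]
3 [19.0, 12.5, -37.8] [-0.02, -0.0, -0.04]
4 [18.9, 12.5, -37.9] [-0.02, -0.0, -0.04]
  -> [0.55  0.1   0.312]
5 [23.1, 33.7, 5.1] [0.01, -0.0, 0.01]
6 [23.1, 33.7, 5.1] [0.01, -0.0, 0.01]
7 [23.2, 33.7, 5.1] [0.01, -0.0, 0.01]
  -> [0.6546 0.164  0.2967]
8 [-0.0, -0.0, 36.0] [-0.01, -0.01, -0.01]
9 [-0.0, -0.0, 36.0] [-0.01, -0.01, -0.01]
  -> [0.6546 0.164  0.2247]
```

View pics/k1.png

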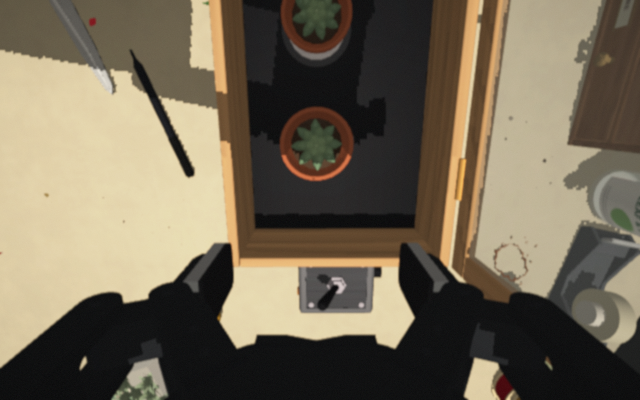

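All three pots stand within 1 mm of their pad centres, large at (316,143) and medium at (316,15). I'll check the cover's angle and where the bar is before gripping it.

```bash
python3 - <<'E'
from h import *
for cam in("scene","top"):
    d=ctrl.camera(cam)[1];L=(world(cam,d,d>0)-B0)@RB
    k=(abs(L[:,1])<.2)&(L[:,0]>.05)&(L[:,0]<.2)&(L[:,2]>.1)&(L[:,2]<.32)
    print(cam,[(z,np.median(L[k&(abs(L[:,2]-z)<.01),0]).round(4),(k&(abs(L[:,2]-z)<.01)).sum()) for z in (.11,.15,.19,.23,.26,.275,.29)])
    k=(abs(L[:,1])<.06)&(L[:,0]>.12)&(L[:,0]<.2)&(L[:,2]>.2)&(L[:,2]<.32);print(k.sum(), L[k].mean(0) if k.any() else 0, np.percentile(L[k],[2,98],axis=0) if k.any() else 0)
E
```

```text
scene [(0.11, np.float64(0.1023), np.int64(1241)), (0.15, np.float64(0.1055), np.int64(1166)), (0.19, np.float64(0.108), np.int64(1241)), (0.23, np.float64(0.1103), np.int64(1337)), (0.26, np.float64(0.111), np.int64(1324)), (0.275, np.float64(0.1109), np.int64(2085)), (0.29, np.float64(0.1126), np.int64(717))]
280 [0.14965456 0.0027871  0.27196863] [[ 0.13269417 -0.05299796  0.26581132]
 [ 0.15732003  0.05491379  0.27532916]]
top [(0.11, np.float64(0.1026), np.int64(374)), (0.15, np.float64(0.1059), np.int64(286)), (0.19, np.float64(0.1084), np.int64(324)), (0.23, np.float64(0.1108), np.int64(356)), (0.26, np.float64(0.1103), np.int64(217)), (0.275, np.float64(0.115), np.int64(1203)), (0.29, np.float64(0.1148), np.int64(674))]
286 [ 0.14885576 -0.00179684  0.27247847] [[ 0.12368674 -0.05579521  0.26830282]
 [ 0.15950702  0.05460456  0.27659239]]
```

```bash
python3 - <<'E'
from h import *
b=box(.155,0,.269);print(b)
rows([pose([.495,.06,.345],87),pose(b+[0,0,.06],87),pose(b-[0,0,.012],87)])
E
```

```text
[0.67878758 0.16268793 0.269     ]
1 [11.0, -1.0, -48.7] [-0.01, -0.0, -0.05]
2 [11.0, -1.1, -48.8] [-0.01, -0.0, -0.05]
3 [11.1, -0.9, -48.7] [-0.01, -0.0, -0.05]
  -> [0.4951 0.06   0.307 ]
4 [28.0, 44.5, 4.0] [0.0, -0.0, -0.0]
5 [28.1, 44.5, 4.0] [0.0, -0.0, -0.0]
6 [28.0, 44.6, 4.0] [0.0, -0.0, -0.0]
7 [28.1, 44.5, 4.0] [0.0, -0.0, -0.0]
  -> [0.6788 0.1627 0.291 ]
8 [-0.0, -0.0, 36.0] [0.0, -0.0, -0.0]
9 [-0.1, -0.0, 36.0] [0.0, -0.0, -0.0]
  -> [0.6788 0.1626 0.219 ]
```

>>> {"op": "apply_moves", "data": {
  "moves": [
    {"jaw": 0.3, "offset": [11, -1, -49], "rot": [0, 0, 0]},
    {"jaw": 0.3, "offset": [11, -1, -49], "rot": [0, 0, 0]},
    {"jaw": 0.3, "offset": [11, -1, -49], "rot": [0, 0, 0]},
    {"jaw": 0.3, "offset": [28, 44.5, 0], "rot": [0, 0, 0]},
    {"jaw": 0.3, "offset": [28, 44.5, 0], "rot": [0, 0, 0]}
  ]
}}

```text
time_s: 39.72
eef_pos: [0.5888, 0.1115, 0.3099]
eef_rot: [0.001, 0.727, 0.687, 0.001]
wrist_force: [-0.4, -1.5, 0.5]
opening: 0.302
grasp_force: 0.0
```

>>> {"op": "apply_moves", "data": {
  "moves": [
    {"jaw": 0.3, "offset": [28, 44.5, 0], "rot": [0, 0, 0]},
    {"jaw": 0.3, "offset": [28, 44.5, 4], "rot": [0, 0, 0]},
    {"jaw": 0.3, "offset": [0, 0, 0], "rot": [0, 0, 0]},
    {"jaw": 0.3, "offset": [0, 0, 0], "rot": [0, 0, 0]},
    {"jaw": 0.3, "offset": [0, 0, 0], "rot": [0, 0, 0]}
  ]
}}

```text
time_s: 40.35
eef_pos: [0.6787, 0.1613, 0.3055]
eef_rot: [0.001, 0.727, 0.687, 0.001]
wrist_force: [-0.1, 0.1, 0.4]
opening: 0.301
grasp_force: 0.0
```

```bash
python3 - <<'E'
from h import *
o=ctrl.get_obs();im,d=ctrl.camera("wrist");P=(world("wrist",d,d>0,o)-B0)@RB
k=(abs(P[:,1])<.055)&(P[:,0]>.13)&(P[:,0]<.2)&(P[:,2]>.255)&(P[:,2]<.29);print(k.sum(),np.percentile(P[k],[2,50,98],axis=0).round(4))
print(o["eef_pos"].round(4),o["opening"]);cv2.imwrite("pics/l1.png",im[:,:,::-1])
b=box(.155,0,.269)
rows([pose(b-[0,0,.012],87)])
E
```

```text
2656 [[ 0.1329 -0.0532  0.2697]
 [ 0.1545  0.0106  0.2732]
 [ 0.1608  0.054   0.2751]]
[0.6787 0.1613 0.3055] 0.30091612958942165
1 [0.7, -0.1, 43.4] [0.06, -0.01, -0.1]
2 [0.7, -0.0, 43.4] [0.06, -0.01, -0.1]
  -> [0.6788 0.1627 0.219 ]
```

View pics/l1.png

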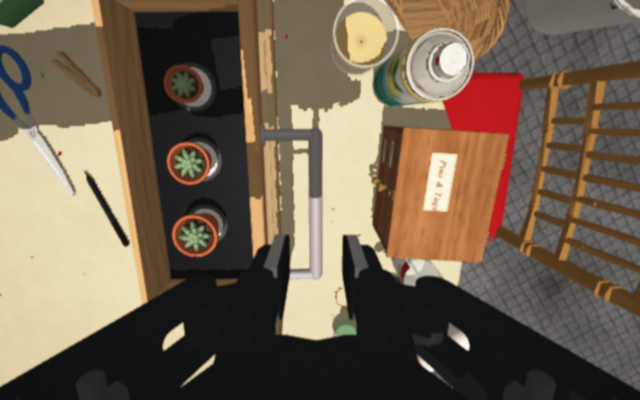

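The bar is at column 317, centred between the fingers, and all three pots stand on their pads. Gripping it.

>>> {"op": "apply_moves", "data": {
  "moves": [
    {"jaw": 0.3, "offset": [0.7, 0, 40], "rot": [0, 0, 0]},
    {"jaw": 0.3, "offset": [0.7, 0, 40], "rot": [0, 0, 0]},
    {"jaw": 0.3, "offset": [0, 0, 7], "rot": [0, 0, 0]},
    {"jaw": 0.3, "offset": [0, 0, 0], "rot": [0, 0, 0]},
    {"jaw": 0, "offset": [0, 0, 0], "rot": [0, 0, 0]}
  ]
}}

```text
time_s: 41.02
eef_pos: [0.6802, 0.1631, 0.22]
eef_rot: [0.001, 0.726, 0.687, 0.001]
wrist_force: [2.5, -0.8, 9.2]
opening: 0.101
grasp_force: 27.1
```

>>> {"op": "apply_moves", "data": {
  "moves": [
    {"jaw": 0, "offset": [0, 0, 0], "rot": [0, 0, 0]},
    {"jaw": 0, "offset": [0, 0, 0], "rot": [0, 0, 0]},
    {"jaw": 0, "offset": [0, 0, 0], "rot": [0, 0, 0]},
    {"jaw": 0, "offset": [0, 0, 0], "rot": [0, 0, 0]},
    {"jaw": 0, "offset": [0, 0, 0], "rot": [0, 0, 0]}
  ]
}}

```text
time_s: 41.65
eef_pos: [0.6805, 0.1631, 0.22]
eef_rot: [0.001, 0.726, 0.687, 0.002]
wrist_force: [-0.7, -0.6, 7.0]
opening: 0.089
grasp_force: 58.9
```

```bash
python3 - <<'E'
from h import *
o=ctrl.get_obs();print(np.round(o["eef_pos"],4),o["opening"],np.round(o["wrist_force"],1))
C=tool(o);hx=.098;r=.1916;a0=.2425
th0=1.63
arc=lambda th:box(hx+r*np.cos(np.pi-a0-th),0,.086+r*np.sin(np.pi-a0-th))
off=C[:3,3]-arc(th0);print(off.round(4))
Ts=[]
for th in np.r_[np.arange(1.48,0.12,-.15),.06,0]:
    T=C.copy();T[:3,3]=arc(th)+off;Ts.append(T)
rows(Ts)
E
```

```text
[0.6805 0.1631 0.22  ] 0.08878925921631728 [-0.7 -0.6  7. ]
[ 0.0017  0.0004 -0.0489]
1 [-0.1, -27.9, -6.6] [0.0, 0.0, 0.0]
  -> [0.6526 0.1646 0.2265]
2 [-0.1, -28.7, -2.3] [0.0, 0.0, 0.0]
  -> [0.6239 0.166  0.2287]
3 [-0.1, -28.6, 2.0] [0.0, 0.0, 0.0]
  -> [0.5954 0.1675 0.2265]
4 [-0.0, -28.0, 6.2] [0.0, 0.0, 0.0]
  -> [0.5674 0.1691 0.2202]
5 [-0.1, -26.8, 10.4] [0.0, 0.0, 0.0]
  -> [0.5407 0.1705 0.2097]
6 [-0.1, -25.0, 14.2] [0.0, 0.0, 0.0]
  -> [0.5158 0.1717 0.1954]
7 [-0.1, -22.5, 17.8] [0.0, 0.0, 0.0]
  -> [0.4934 0.1729 0.1775]
8 [-0.0, -19.6, 21.0] [0.0, 0.0, 0.0]
  -> [0.4739 0.174  0.1564]
9 [-0.1, -16.2, 23.7] [0.0, 0.0, 0.0]
  -> [0.4579 0.1748 0.1326]
10 [-0.0, -12.6, 25.8] [0.0, 0.0, 0.0]
  -> [0.4454 0.1755 0.1068]
11 [-0.0, -4.5, 12.6] [0.0, 0.0, 0.0]
  -> [0.4409 0.1757 0.0942]
12 [-0.1, -3.1, 11.1] [0.0, 0.0, 0.0]
  -> [0.4379 0.1758 0.0831]
```

>>> {"op": "apply_moves", "data": {
  "moves": [
    {"jaw": 0, "offset": [0, -28, -6.6], "rot": [0, 0, 0]},
    {"jaw": 0, "offset": [0, -28.7, -2.3], "rot": [0, 0, 0]},
    {"jaw": 0, "offset": [0, -28.6, 2], "rot": [0, 0, 0]},
    {"jaw": 0, "offset": [0, -28, 6.2], "rot": [0, 0, 0]},
    {"jaw": 0, "offset": [0, 0, 0], "rot": [0, 0, 0]}
  ]
}}

```text
time_s: 42.28
eef_pos: [0.5653, 0.1693, 0.2211]
eef_rot: [0.001, 0.726, 0.688, 0.001]
wrist_force: [-7.7, -2.5, 12.9]
opening: 0.09
grasp_force: 62.6
```

>>> {"op": "apply_moves", "data": {
  "moves": [
    {"jaw": 0, "offset": [0, -26.8, 10.4], "rot": [0, 0, 0]},
    {"jaw": 0, "offset": [0, -25, 14.2], "rot": [0, 0, 0]},
    {"jaw": 0, "offset": [0, -22.5, 17.8], "rot": [0, 0, 0]},
    {"jaw": 0, "offset": [0, -19.6, 21], "rot": [0, 0, 0]},
    {"jaw": 0, "offset": [0, 0, 0], "rot": [0, 0, 0]}
  ]
}}

```text
time_s: 42.9
eef_pos: [0.4699, 0.1743, 0.1535]
eef_rot: [-0.001, 0.726, 0.688, -0.002]
wrist_force: [-8.3, -3.1, 1.0]
opening: 0.083
grasp_force: 63.9
```

>>> {"op": "apply_moves", "data": {
  "moves": [
    {"jaw": 0, "offset": [0, -16.2, 23.7], "rot": [0, 0, 0]},
    {"jaw": 0, "offset": [0, -12.6, 25.8], "rot": [0, 0, 0]},
    {"jaw": 0, "offset": [0, -4.5, 12.6], "rot": [0, 0, 0]},
    {"jaw": 0, "offset": [0, -1.5, 6], "rot": [0, 0, 0]},
    {"jaw": 0, "offset": [0, 0, 0], "rot": [0, 0, 0]}
  ]
}}

```text
time_s: 43.52
eef_pos: [0.4369, 0.1759, 0.086]
eef_rot: [-0.001, 0.726, 0.687, -0.002]
wrist_force: [-4.6, -4.4, -1.4]
opening: 0.088
grasp_force: 66.1
```

>>> {"op": "apply_moves", "data": {
  "moves": [
    {"jaw": 0, "offset": [0, -1.3, 5], "rot": [0, 0, 0]},
    {"jaw": 0, "offset": [0, 0, 1], "rot": [0, 0, 0]},
    {"jaw": 0, "offset": [0, 0, 0], "rot": [0, 0, 0]},
    {"jaw": 0, "offset": [0, 0, 0], "rot": [0, 0, 0]},
    {"jaw": 0, "offset": [0, 0, 0], "rot": [0, 0, 0]}
  ]
}}

```text
time_s: 44.15
eef_pos: [0.4354, 0.1761, 0.0803]
eef_rot: [-0.001, 0.726, 0.687, -0.002]
wrist_force: [-6.5, -4.8, 1.0]
opening: 0.084
grasp_force: 67.5
```

>>> {"op": "apply_moves", "data": {
  "moves": [
    {"jaw": 0, "offset": [0, 0, 2], "rot": [0, 0, 0]},
    {"jaw": 0, "offset": [0, 0, 2], "rot": [0, 0, 0]},
    {"jaw": 0, "offset": [0, 0, 0], "rot": [0, 0, 0]},
    {"jaw": 0, "offset": [0, 0, 0], "rot": [0, 0, 0]},
    {"jaw": 0, "offset": [0, 0, 0], "rot": [0, 0, 0]}
  ]
}}

```text
time_s: 44.78
eef_pos: [0.4356, 0.1761, 0.0798]
eef_rot: [-0.001, 0.726, 0.688, -0.002]
wrist_force: [-21.7, -7.9, 36.2]
opening: 0.09
grasp_force: 71.3
```

```bash
python3 - <<'E'
from h import *
d=ctrl.camera("scene")[1];L=(world("scene",d,d>0)-B0)@RB
k=(abs(L[:,1])<.2)&(abs(L[:,0])<.096)&(L[:,2]>.08)&(L[:,2]<.112);Q=L[k];print(k.sum())
f=np.c_[Q[:,0],Q[:,1],np.ones(len(Q))];print(np.linalg.lstsq(f,Q[:,2],rcond=None)[0].round(4),[np.median(Q[abs(Q[:,0]-x)<.008,2]).round(4) for x in(-.085,-.04,0,.04,.085)])
d0=np.load("scene0.npy");L=(world("scene",d0,d0>0)-B0)@RB
k=(abs(L[:,1])<.2)&(abs(L[:,0])<.096)&(L[:,2]>.08)&(L[:,2]<.112);Q=L[k];print([np.median(Q[abs(Q[:,0]-x)<.008,2]).round(4) for x in(-.085,-.04,0,.04,.085)])
E
```

```text
10156
[-0.0014 -0.0003  0.0942] [np.float64(0.0963), np.float64(0.0935), np.float64(0.0935), np.float64(0.0934), np.float64(0.0962)]
[np.float64(0.0964), np.float64(0.0934), np.float64(0.0935), np.float64(0.0935), np.float64(0.0962)]
```

The cover is flat and its profile matches the start. Releasing the bar and moving to the front of the toggle.

>>> {"op": "apply_moves", "data": {
  "moves": [
    {"jaw": 0, "offset": [0, 0, -3.5], "rot": [0, 0, 0]},
    {"jaw": 0.35, "offset": [0, 0, 0], "rot": [0, 0, 0]},
    {"jaw": 0.35, "offset": [0, 0, 0], "rot": [0, 0, 0]},
    {"jaw": 0.35, "offset": [0, 0, 0], "rot": [0, 0, 0]},
    {"jaw": 0.35, "offset": [0, 0, -20], "rot": [0, 0, 0]}
  ]
}}

```text
time_s: 45.45
eef_pos: [0.4351, 0.1765, 0.0987]
eef_rot: [-0.001, 0.726, 0.687, -0.001]
wrist_force: [-0.1, -0.1, -0.4]
opening: 0.344
grasp_force: 0.0
```

>>> {"op": "apply_moves", "data": {
  "moves": [
    {"jaw": 0.35, "offset": [0, 0, -40], "rot": [0, 0, 0]},
    {"jaw": 0.2, "offset": [0, 0, -30], "rot": [0, 0, 0]},
    {"jaw": 0, "offset": [0, 0, 0], "rot": [0, 0, 0]},
    {"jaw": 0, "offset": [0, 0, 0], "rot": [0, 0, 0]},
    {"jaw": 0, "offset": [0, 0, 0], "rot": [0, 0, 0]}
  ]
}}

```text
time_s: 46.08
eef_pos: [0.4353, 0.1765, 0.1684]
eef_rot: [-0.001, 0.726, 0.687, -0.001]
wrist_force: [-0.5, 0.2, 0.3]
opening: 0.003
grasp_force: 0.0
```

```bash
python3 - <<'E'
from h import *
o=ctrl.get_obs();print(np.round(o["eef_pos"],4),o["opening"])
d=ctrl.camera("scene")[1];P=world("scene",d,d>0);L=(P-B0)@RB
k=(abs(L[:,1])<.2)&(abs(L[:,0])<.096)&(L[:,2]>.08)&(L[:,2]<.112);Q=L[k];print([np.median(Q[abs(Q[:,0]-x)<.008,2]).round(4) for x in(-.085,-.04,0,.04,.085)])
T=L[(abs(L[:,0])<.04)&(abs(L[:,1]+.246)<.02)&(L[:,2]>.064)&(L[:,2]<.1)];print("toggle",T[np.argsort(T[:,2])].round(3)[::5])
rows([pose(box(-.052,-.25,.17),87),pose(box(-.052,-.25,.072),87)])
E
```

```text
[0.4353 0.1765 0.1684] 0.0028307201879904193
[np.float64(0.0971), np.float64(0.094), np.float64(0.0939), np.float64(0.0937), np.float64(0.0963)]
toggle [[-0.002 -0.247  0.066]
 [-0.012 -0.245  0.072]
 [-0.005 -0.245  0.075]
 [-0.014 -0.241  0.081]
 [-0.011 -0.244  0.085]
 [-0.016 -0.241  0.089]
 [-0.016 -0.251  0.092]]
1 [-50.2, 7.5, 7.3] [-0.03, 0.0, -0.03]
2 [-50.2, 7.5, 7.3] [-0.03, 0.0, -0.03]
3 [-50.2, 7.5, 7.3] [-0.03, 0.0, -0.03]
4 [-50.2, 7.5, 7.3] [-0.03, 0.0, -0.03]
5 [-50.2, 7.4, 7.3] [-0.03, 0.0, -0.03]
  -> [ 0.459  -0.0762  0.132 ]
6 [0.0, -0.0, 49.0] [0.01, 0.01, -0.01]
7 [0.1, -0.0, 49.0] [0.01, 0.01, -0.01]
  -> [ 0.459  -0.0761  0.034 ]
```

>>> {"op": "apply_moves", "data": {
  "moves": [
    {"jaw": 0, "offset": [-50, 7.5, 7], "rot": [0, 0, 0]},
    {"jaw": 0, "offset": [-50, 7.5, 7], "rot": [0, 0, 0]},
    {"jaw": 0, "offset": [-50, 7.5, 7], "rot": [0, 0, 0]},
    {"jaw": 0, "offset": [-50, 7.5, 7], "rot": [0, 0, 0]},
    {"jaw": 0, "offset": [-51, 7.5, 7], "rot": [0, 0, 0]}
  ]
}}

```text
time_s: 46.75
eef_pos: [0.4593, -0.0775, 0.1339]
eef_rot: [-0.0, 0.726, 0.687, -0.0]
wrist_force: [-0.6, -0.2, 0.0]
opening: 0.001
grasp_force: 0.0
```

>>> {"op": "apply_moves", "data": {
  "moves": [
    {"jaw": 0, "offset": [0, 0, 0], "rot": [0, 0, 0]},
    {"jaw": 0, "offset": [0, 0, 50], "rot": [0, 0, 0]},
    {"jaw": 0, "offset": [0, 0, 49], "rot": [0, 0, 0]},
    {"jaw": 0, "offset": [0, 0, 0], "rot": [0, 0, 0]},
    {"jaw": 0, "offset": [0, 0, 0], "rot": [0, 0, 0]}
  ]
}}

```text
time_s: 47.38
eef_pos: [0.4606, -0.0757, 0.037]
eef_rot: [0.0, 0.726, 0.688, 0.0]
wrist_force: [0.1, -1.0, 0.7]
opening: 0.003
grasp_force: 0.0
```

```bash
python3 - <<'E'
from h import *
rows([pose(box(-.006,-.25,.072),87)])
E
```

```text
1 [-0.4, 44.4, 3.1] [0.06, 0.01, -0.12]
  -> [ 0.5049 -0.0785  0.034 ]
```

>>> {"op": "apply_moves", "data": {
  "moves": [
    {"jaw": 0, "offset": [0, 14, 1], "rot": [0, 0, 0]},
    {"jaw": 0, "offset": [0, 10, 1], "rot": [0, 0, 0]},
    {"jaw": 0, "offset": [0, 10, 0], "rot": [0, 0, 0]},
    {"jaw": 0, "offset": [0, 10, 0], "rot": [0, 0, 0]},
    {"jaw": 0, "offset": [0, 0, 0], "rot": [0, 0, 0]}
  ]
}}

```text
time_s: 48.0
eef_pos: [0.5039, -0.0786, 0.0338]
eef_rot: [-0.0, 0.726, 0.687, -0.0]
wrist_force: [-2.7, -0.3, 3.6]
opening: -0.001
grasp_force: 2.3
```

```bash
python3 - <<'E'
from h import *
d=ctrl.camera("scene")[1];L=(world("scene",d,d>0)-B0)@RB
T=L[(abs(L[:,0])<.04)&(abs(L[:,1]+.246)<.02)&(L[:,2]>.06)&(L[:,2]<.1)];print("toggle",T[np.argsort(T[:,2])].round(3)[::5])
E
```

```text
toggle [[ 0.003 -0.245  0.065]
 [ 0.004 -0.247  0.07 ]
 [-0.013 -0.242  0.075]
 [-0.002 -0.241  0.076]
 [-0.01  -0.239  0.078]
 [ 0.004 -0.245  0.08 ]
 [-0.013 -0.242  0.081]
 [-0.014 -0.246  0.082]
 [-0.009 -0.24   0.083]
 [-0.017 -0.245  0.084]
 [-0.019 -0.246  0.085]
 [ 0.002 -0.243  0.086]
 [-0.02  -0.258  0.087]
 [ 0.009 -0.244  0.088]
 [-0.014 -0.245  0.089]
 [ 0.012 -0.243  0.09 ]
 [-0.019 -0.245  0.091]
 [-0.022 -0.251  0.092]
 [-0.014 -0.244  0.092]
 [ 0.014 -0.247  0.093]
 [-0.019 -0.255  0.094]
 [-0.014 -0.245  0.095]
 [-0.02  -0.248  0.096]
 [-0.019 -0.254  0.098]
 [-0.016 -0.245  0.099]
 [-0.011 -0.24   0.1  ]]
```

>>> {"op": "apply_moves", "data": {
  "moves": [
    {"jaw": 0, "offset": [0, 2, 0], "rot": [0, 0, 0]},
    {"jaw": 0, "offset": [0, 0, 0], "rot": [0, 0, 0]},
    {"jaw": 0, "offset": [0, -20, 0], "rot": [0, 0, 0]},
    {"jaw": 0, "offset": [0, -10, -50], "rot": [0, 0, 0]},
    {"jaw": 0, "offset": [0, -40, -55], "rot": [0, 0, 0]}
  ]
}}

```text
time_s: 48.68
eef_pos: [0.4396, -0.0752, 0.1356]
eef_rot: [0.0, 0.726, 0.687, 0.0]
wrist_force: [0.4, -0.8, 1.1]
opening: -0.001
grasp_force: 0.0
```

>>> {"op": "apply_moves", "data": {
  "moves": [
    {"jaw": 0, "offset": [-60, -20, -20], "rot": [0, 0, 0]},
    {"jaw": 0, "offset": [-60, -20, 0], "rot": [0, 0, 0]},
    {"jaw": 0, "offset": [-60, 0, 0], "rot": [0, 0, 0]},
    {"jaw": 0, "offset": [0, 0, 0], "rot": [0, 0, 0]},
    {"jaw": 0, "offset": [0, 0, 0], "rot": [0, 0, 0]}
  ]
}}

```text
time_s: 49.3
eef_pos: [0.3907, -0.2481, 0.1529]
eef_rot: [-0.0, 0.727, 0.687, 0.0]
wrist_force: [-0.0, 0.3, -0.5]
opening: 0.002
grasp_force: 0.0
```

```bash
python3 - <<'E'
from h import *
im,d=ctrl.camera("scene");L=(world("scene",d,d>0)-B0)@RB
T=L[(abs(L[:,0])<.04)&(abs(L[:,1]+.246)<.02)&(L[:,2]>.06)&(L[:,2]<.1)];print("toggle",T[np.argsort(T[:,2])].round(3)[::5])
k=(abs(L[:,1])<.2)&(abs(L[:,0])<.096)&(L[:,2]>.08)&(L[:,2]<.112);Q=L[k];print([np.median(Q[abs(Q[:,0]-x)<.008,2]).round(4) for x in(-.085,-.04,0,.04,.085)])
im2,_=ctrl.camera("top")
cv2.imwrite("pics/m1.png",np.hstack([cv2.resize(im[170:370,160:400,::-1],(480,400)),cv2.resize(im2[150:300,140:360,::-1],(320,400))[:, :320]]))
E
```

```text
toggle [[-0.002 -0.251  0.06 ]
 [ 0.007 -0.246  0.069]
 [ 0.001 -0.246  0.072]
 [ 0.007 -0.25   0.076]
 [ 0.006 -0.249  0.079]
 [ 0.01  -0.25   0.084]
 [ 0.016 -0.245  0.088]
 [ 0.01  -0.249  0.091]
 [ 0.009 -0.244  0.094]]
[np.float64(0.0972), np.float64(0.0941), np.float64(0.094), np.float64(0.0938), np.float64(0.0963)]
```

View pics/m1.png

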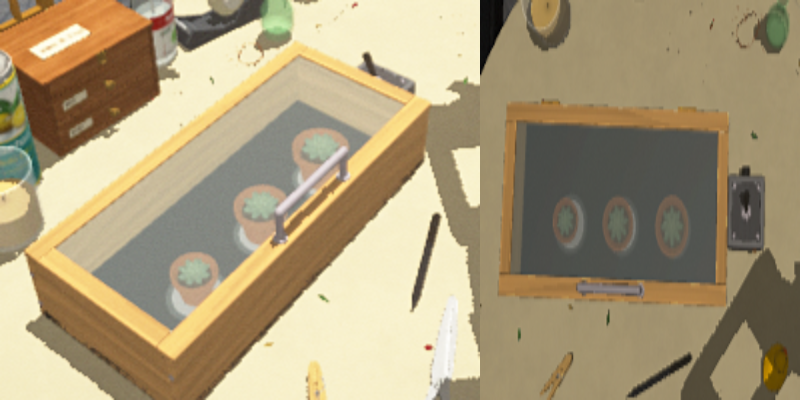

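The cover is flat and the bat leans to the back (ON). All three pots stand upright on their pads, at (195,275), (262,215) and (320,155). Handing in.

```bash
python3 - <<'E'
from bench import ctrl
print(ctrl.hand_in())
E
```

```text
the job is handed in; nothing more can be done
None
```

The job is handed in, but the call returned no verdict. My last measurements showed all three pots upright within about 1 mm of their pad centres, the cover flat, the heater on and the arm clear.

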